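# Set up the carving spindle for the next cut

## Robot

A 6-joint arm with a two-finger parallel gripper is mounted at the origin on the work surface. World frame = base frame: x ahead of the robot, y to its left, z up, the work surface at z = 0. Lengths are in m, angles in rad, forces in N, time in s.
With the tool pointing down it reaches from about 0.4 to 0.825 m from the base axis. Payload 7 kg.
Tool frame: the origin (TCP) lies on the mounting face of the last link; the fingertips stand 178 mm ahead of it and the grasp point (between the pads) lies 159 mm ahead of it; z points along the fingers, y is the direction in which the jaws open and shut (so a half turn about z gives the same grasp; the last joint's range is limited). The gripper opens to 88 mm and grips with 3 to 60 N. Pads are 19 mm wide; open, the fingers measure 130 mm over their backs; the gripper's body (78 mm by 193 mm) begins 47 mm behind the grasp point.
Start: joints at [-0.838, 0.359, 0.012, 0, -1.224, -0.288], TCP at [0.29, -0.609, 0.405] pointing down, gripper open.
Joint ranges: [-3.07, 3.07], [-1.43, 2.12], [-1.02, 1.25], [-3.03, 1.67], [-3.05, -0], [-3.03, 3.03]. Speed limits (rad/s): [2.39, 2.39, 3.01, 3.14, 3.14, 3.14].

## Interface

Orientations are given as [roll, pitch, yaw] about the fixed x, y, z axes, in that order (R = Rz(yaw) Ry(pitch) Rx(roll)).
In Python, from station import * gives the robot as it stands.
- The arm moves only by the tool arm_command, never from a script. Its argument "targets" is a list of rows, each a list of 3 entries, a list of its own where there are three numbers: the turn, a rotation vector about the world's x, y, z in rad, then the shift along the world's x, y, z in mm, then the closure, from 0 (fully open) to 1 (shut). In form: [[[wx, wy, wz], [tx, ty, tz], fingers], ...]. A call has 1 to 8 rows; each row shifts and turns the commanded pose from where the row before left it; what a row does not reach is not made up. A row lasts 1/10 s, in which the tool goes at most 50 mm and 8.59 degrees, less where a joint would pass 70% of its speed; a pose out of reach is approached as far as the arm can. A call with a gripper value outside its range is refused whole. The fingers move at their own pace and stop on an object; "squeeze" is the grip in N (left out, the last holds). Time passes only in rows, so rows that do not move let the fingers close. It gives the time, the measured TCP pose, the force and the opening at its end, in the units of the state.
- get_state(): the state, without advancing time (a new reading comes with each control period).
- grab_frame(name): name is "scene" or "top"; returns (picture, depth): 420x560x3 uint8, red, green, blue; 420x560 float32, m along the optical axis (not along the pixel's ray), 0 where there is no reading.
- camera_params(name): a dict with "mtx" (3x3 intrinsics, pixels), "k1" (the pictures are not rectified: a ray, as slopes to the right and down, at radius r is drawn at 1 + k1 r^2 times it, then the intrinsics apply), "eye" and "orientation" of the camera in the world. Camera axes: x right, y down, z forward; pixel columns grow to the right and rows downward; lengths in m; the calibration is good to about 2 mm. A picture is of the moment at which its call begins. camera_params takes no time and is no camera call.
- job_done(): hands the job in, once; it reports no verdict.
The state is a dict: "t": time; "q": joint angles; "qd": joint speeds; "joint_efforts": joint torques, N m; "eef_pos": TCP position; "ee_rot": TCP orientation; "force": force on the tool from outside, world axes, zero at the start; "moment": the same for the moment, N m; "width": finger opening in m.
Only numpy, scipy, OpenCV 4.12 (cv2) and the standard library are available. Lean on these libraries where they do the work, as an engineer would, in place of code of your own. Each camera call takes 0.05 s, during which the arm holds its last target.

## Task

Get the carving spindle ready: turn its selector knob by the shorter way round to the single-stud mark (spindle lock), then take the straight cylindrical burr from the wooden block, stand it fully down and upright in the chuck and turn the chuck sleeve clockwise until the jaws hold it tight. Clear all the wood offcuts lying in front of the machine into the scrap tray as well, and only when all that is done turn the selector, again the shorter way round, to the long bar mark (run). Leave the other two burrs, the glue bottle and the brush alone.

Things in the scene. Friction and masses are not known exactly. Their poses are not given: they have to be found in the camera images.
- machine: The spindle machine, fixed to the bench: a grey housing 170 x 370 mm, 50 mm high; origin on the bench under its centre. In its own axes the selector's axis is at x 0, y -90 mm and the chuck's axis at x 0, y +90 mm. Its -x side faces the robot, turned by up to about 0.2 rad.
- selector (a joint): Angle of the selector, rad, growing counter-clockwise seen from above, without end stops: it turns round and round. At 0 its nose points along the machine's +x. It is found within 0.5 rad of 0, stays where it is left and needs about 0.05 N m. The job wants each turn made by the shorter way round.
- selector_grip (a point): Point on the selector's axis, 21 mm above the housing's top and 12 mm below the top of the black bar grip; turns with the selector, its x axis along the bar towards the pointed nose (white line on that half). The bar is 58 mm long, 14 mm wide, and stands from 7 to 33 mm above the housing on a disc of 36 mm radius, 7 mm thick.
- lock_mark_top (a point): The spindle-lock mark: a steel disc, 24 mm across, with ONE large round stud, 4 mm high, on the dial plate 58 mm from the selector's axis. It is either on the left or on the right: 2.0 rad counter-clockwise or clockwise of the machine's +x, seen from the selector's axis. Set when the nose points straight at it.
- other_mark_top (a point): A like disc with THREE small studs (a setting not wanted today), on the other side from the lock mark.
- run_mark (a point): The run mark: a dark steel bar 22 x 7 mm set radially into the dial plate, 58 mm from the selector's axis, towards the machine's -x (selector angle pi or -pi).
- sleeve (a joint): Turn of the chuck sleeve, rad, 0 (jaws open) to 2.4 (stop), growing as it turns clockwise seen from above; the three jaws move in together 2.5 mm per rad. It is found between 0 and 0.4. The jaws meet the 12 mm shank at about 2.0 and grip it tight from there to the stop. Needs about 0.15 N m, a few times more once the jaws grip; stays where left.
- sleeve_mid (a point): On the chuck's axis, half-way up the knurled steel sleeve: 50 mm outside diameter, from 2 to 38 mm above the housing's top, opening 38 mm wide with three jaws in it that leave a round gap of 20 to 22 mm as found.
- chuck_floor (a point): On the chuck's axis at the housing's top: the floor of the chuck's opening, on which the burr's shank end stands.
- block: Wooden bit block 160 x 56 x 40 mm, fixed; origin under its centre; along its x three holes 30 mm deep, 50 mm apart, hold one burr each, upright.
- burr_head (a point): The burr to use: fluted STRAIGHT CYLINDRICAL head, flat on top, 22 mm across and 20 mm high, on a 12 mm shank 52 mm long (72 mm in all, 70 g). The point is the head's centre, 62 mm above the shank's end. It stands loosely upright in one of the block's holes (shank end 10 mm above the bench).
- ball_burr_head (a point): Burr with a BALL head, 25 mm across; leave it in the block. Point near the ball's centre.
- cone_burr_head (a point): Burr with a pointed CONE head; leave it in the block. Point half-way up the head.
- tray: Scrap tray of light wood, fixed, 190 x 170 mm, 40 mm high, walls and floor 5 mm; origin under its centre. The tray and the bit block stand one to the left and one to the right.
- batten_mid (a point): Plain batten end 60 x 20 x 20 mm. It is a light bare-wood offcut; the point is its centre, half-way up; x lies along its length. It may be absent.
- step_mid (a point): Stepped piece 60 x 20 mm, 24 mm high at one end and 12 mm for the rest; bottom 12 mm below the point. It is a light bare-wood offcut; the point is its centre, half-way up; x lies along its length. It may be absent.
- notched_mid (a point): Notched piece 60 x 20 mm, 24 mm high at both ends and 14 mm in the middle; bottom 12 mm below the point. It is a light bare-wood offcut; the point is its centre, half-way up; x lies along its length. It may be absent.
- stub_mid (a point): Short thick stub 46 x 22 x 24 mm. It is a light bare-wood offcut; the point is its centre, half-way up; x lies along its length. It may be absent.
- glue: White glue bottle, 52 mm across and 140 mm high, upright; leave alone. Origin under it.
- brush: Dusting brush lying on the bench, 150 mm long; leave alone.

How it is judged:
On the way, in this order (a step that is already met when the one before it is completed fails the run):
1. the selector's nose points at the single-stud lock mark (y of lock_mark_top in the frame of selector_grip between -0.009 and 0.009 m and x of lock_mark_top in the frame of selector_grip above 0 m), for 0.2 s.
2. the burr stands clamped in the chuck and every offcut is in the tray, the selector still at the lock mark (all of step 1 and horizontal distance between burr_head and chuck_floor below 0.004 m and distance between burr_head and chuck_floor below 0.068 m and angle between burr_head's own z axis and vertical below 0.08 rad and value of joint sleeve above 2.03 rad and x of batten_mid in the frame of tray between -0.09 and 0.09 m and y of batten_mid in the frame of tray between -0.08 and 0.08 m and z of each of batten_mid, step_mid, notched_mid, stub_mid in the frame of tray below 0.055 m and x of step_mid in the frame of tray between -0.09 and 0.09 m and y of step_mid in the frame of tray between -0.08 and 0.08 m and x of notched_mid in the frame of tray between -0.09 and 0.09 m and y of notched_mid in the frame of tray between -0.08 and 0.08 m and x of stub_mid in the frame of tray between -0.09 and 0.09 m and y of stub_mid in the frame of tray between -0.08 and 0.08 m), for 0.2 s.
3. the selector's nose points at the long bar run mark (y of run_mark in the frame of selector_grip between -0.009 and 0.009 m and x of run_mark in the frame of selector_grip above 0 m), for 0.2 s.
At the end, for the whole second after the job is handed in: Selector at rest, nose on the run mark within 9 mm sideways (about 9 degrees); burr fully down (within 6 mm), within 4 mm of the chuck axis and 0.08 rad of upright, sleeve at 2.03 rad or more; every offcut present inside the tray walls, its centre below 55 mm (all of step 3 and horizontal distance between burr_head and chuck_floor below 0.004 m and distance between burr_head and chuck_floor below 0.068 m and angle between burr_head's own z axis and vertical below 0.08 rad and value of joint sleeve above 2.03 rad and x of batten_mid in the frame of tray between -0.09 and 0.09 m and y of batten_mid in the frame of tray between -0.08 and 0.08 m and z of each of batten_mid, step_mid, notched_mid, stub_mid in the frame of tray below 0.055 m and x of step_mid in the frame of tray between -0.09 and 0.09 m and y of step_mid in the frame of tray between -0.08 and 0.08 m and x of notched_mid in the frame of tray between -0.09 and 0.09 m and y of notched_mid in the frame of tray between -0.08 and 0.08 m and x of stub_mid in the frame of tray between -0.09 and 0.09 m and y of stub_mid in the frame of tray between -0.08 and 0.08 m and velocity of joint selector between -0.1 and 0.1 rad/s); the robot touches nothing.
It fails at once if the selector is turned the long way round (lock mark on the machine's +y side, selector below -0.95 rad) (y of lock_mark_top in the frame of machine above -0.09 m and value of joint selector below -0.95 rad).
It fails at once if the selector is turned the long way round (lock mark on the machine's -y side, selector above 0.95 rad) (y of lock_mark_top in the frame of machine below -0.09 m and value of joint selector above 0.95 rad).
It fails at once if another burr, the glue bottle or the brush is moved by more than 30 mm (distance of any of ball_burr_head, cone_burr_head, glue, brush from where it was at the start of the episode above 0.03 m).
Of batten, step, notched, stub only 2 to 4 are there at a start; the rules pass over those that are not, and their reading is None.
At some moment in a run one of batten, step, notched, stub may be knocked a few centimetres aside while the robot is not near it.
It also fails if it takes over 210 s, if anything falls off the work surface, if the arm or the gripper's body presses on something with over 40 N, if the wrist force passes 120 N, or if a joint passes its speed limit or range.

## Working session

There is one attempt and no reset: what is moved stays moved. The work goes in short steps, Python scripts to look and compute and a tool call to move; the robot and the scene stay as the last step left them, time stands still between calls to the robot, and variables do not carry over. Pictures are saved under pics/ and viewed, and the job is handed in when it is done.

Besides the shell and the picture viewer there is one more tool, called after "Request:" in YAML: its name, and indented under it one key for each argument. arm_command: Moves the arm, as the interface text tells. Its arguments: {"type":"object","properties":{"targets":{"type":"array"},"squeeze":{"type":"number"}},"required":["targets"]}

```bash
ls; mkdir -p pics; python3 - <<'E'
from station import *
import cv2,json
print(get_state())
for n in("scene","top"):
    p,d=grab_frame(n); cv2.imwrite(f"pics/{n}0.png",p[:,:,::-1]); print(n,camera_params(n))
    import numpy as np; np.save(f"pics/{n}0.npy",d); np.save(f"pics/{n}0rgb.npy",p)
E
```

```text
pics
{'t': 0.0, 'q': array([-8.37946781e-01,  3.59397224e-01,  1.10220739e-02, -3.50804003e-04,
       -1.22411695e+00, -2.88106130e-01]), 'qd': array([-0.00088219,  0.00173673, -0.00034703, -0.00131581, -0.00089741,
       -0.00064832]), 'joint_efforts': array([ 4.31809076e-05, -5.82713163e+01,  2.93057388e+01,  6.99725837e+00,
        6.95041599e-03, -1.42190734e-04]), 'eef_pos': array([ 0.29031144, -0.609148  ,  0.40369963]), 'ee_rot': array([ 3.13987307e+00, -1.65696207e-04, -2.69696857e+00]), 'force': array([-0.4002695 ,  0.20962591,  0.02268351]), 'moment': array([ 0.02803051, -0.01322234, -0.0354367 ]), 'width': 0.08807895012623947}
scene {'mtx': array([[430.18175264,   0.        , 278.80384164],
       [  0.        , 430.18175264, 211.29228063],
       [  0.        ,   0.        ,   1.        ]]), 'k1': -0.019772306730900965, 'eye': array([1.13126772, 0.24583634, 0.75973372]), 'orientation': array([-2.40875552,  0.01217463,  1.95253404])}
top {'mtx': array([[439.50847816,   0.        , 283.79824157],
       [  0.        , 439.50847816, 207.29493501],
       [  0.        ,   0.        ,   1.        ]]), 'k1': -0.09532211600486296, 'eye': array([0.32770762, 0.00630202, 1.24958015]), 'orientation': array([-2.94343597,  0.00922926, -1.54472886])}
```

View pics/scene0.png

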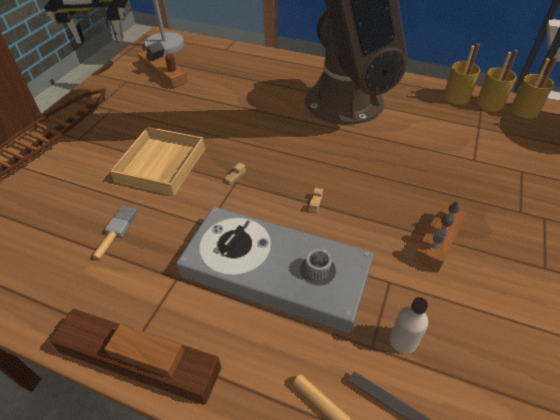

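View pics/top0.png

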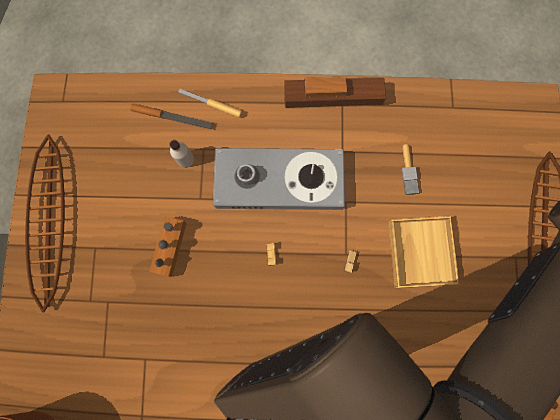

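```bash
cat > h.py <<'E'
import numpy as np,cv2
from scipy.spatial.transform import Rotation as R
from station import *
def cam(n):
    c=camera_params(n); return c,R.from_euler('xyz',c['orientation']).as_matrix()
def ray(n,uv):
    c,Rm=cam(n); uv=np.atleast_2d(np.array(uv,float))
    K=c['mtx']; s=np.c_[(uv[:,0]-K[0,2])/K[0,0],(uv[:,1]-K[1,2])/K[1,1]]
    x=s.copy()
    for _ in range(10): x=s/(1+c['k1']*(x**2).sum(1,keepdims=True))
    d=np.c_[x,np.ones(len(x))]@Rm.T
    return c['eye'],d
def onplane(n,uv,z):
    e,d=ray(n,uv); t=(z-e[2])/d[:,2]; return e+d*t[:,None]
def proj(n,P):
    c,Rm=cam(n); q=(np.atleast_2d(P)-c['eye'])@Rm; x=q[:,:2]/q[:,2:]
    x=x*(1+c['k1']*(x**2).sum(1,keepdims=True)); K=c['mtx']
    return np.c_[x[:,0]*K[0,0]+K[0,2],x[:,1]*K[1,1]+K[1,2]]
def tri(uvs,uvt):
    e1,d1=ray("scene",uvs);e2,d2=ray("top",uvt);d1=d1[0];d2=d2[0]
    t=np.linalg.lstsq(np.c_[d1,-d2],e2-e1,rcond=None)[0]
    a=e1+d1*t[0];b=e2+d2*t[1]; return (a+b)/2,np.linalg.norm(a-b)
def snap(tag):
    o=[]
    for n in("scene","top"):
        p,d=grab_frame(n); np.save(f"pics/{n}{tag}rgb.npy",p);np.save(f"pics/{n}{tag}.npy",d)
def crop(n,tag,box,f,out):
    p=np.load(f"pics/{n}{tag}rgb.npy"); x0,y0,x1,y1=box
    im=cv2.resize(p[y0:y1,x0:x1],None,fx=f,fy=f,interpolation=cv2.INTER_CUBIC)
    cv2.imwrite(f"pics/{out}.png",im[:,:,::-1])
def cloud(n,tag):
    d=np.load(f"pics/{n}{tag}.npy"); h,w=d.shape
    v,u=np.mgrid[:h,:w]; e,r=ray(n,np.c_[u.ravel(),v.ravel()])
    return (e+r*d.ravel()[:,None]).reshape(h,w,3)
E
python3 - <<'E'
from h import *
crop("top","0",(200,135,360,280),5,"a1")
crop("scene","0",(170,150,390,330),3.6,"a2")
crop("top","0",(140,205,200,285),7,"a3")
crop("scene","0",(400,180,480,280),6,"a4")
for n in("scene","top"):
    d=np.load(f"pics/{n}0.npy");print((d>0).mean())
E
```

```text
0.9960586734693877
0.9963477891156463
```

View pics/a1.png

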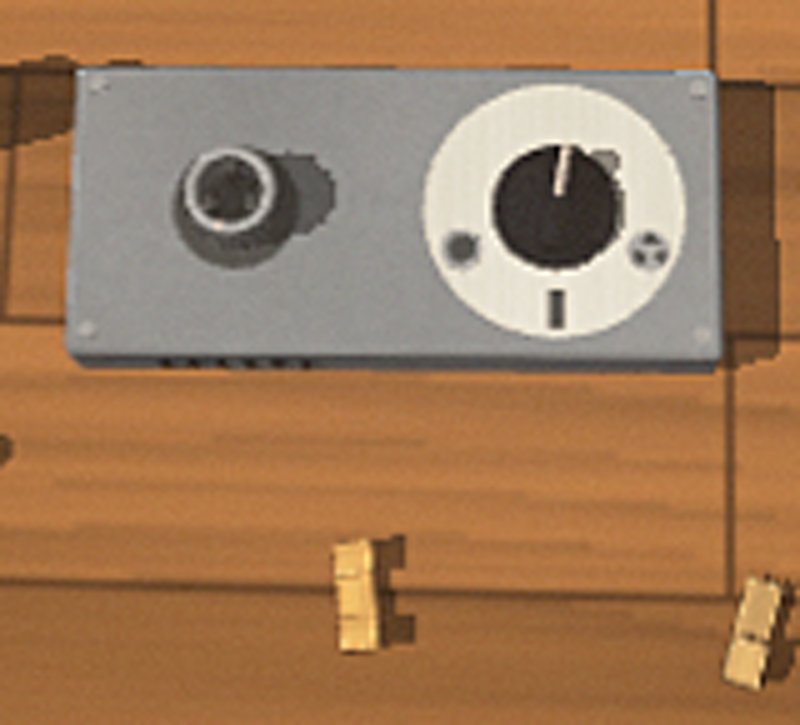

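View pics/a2.png

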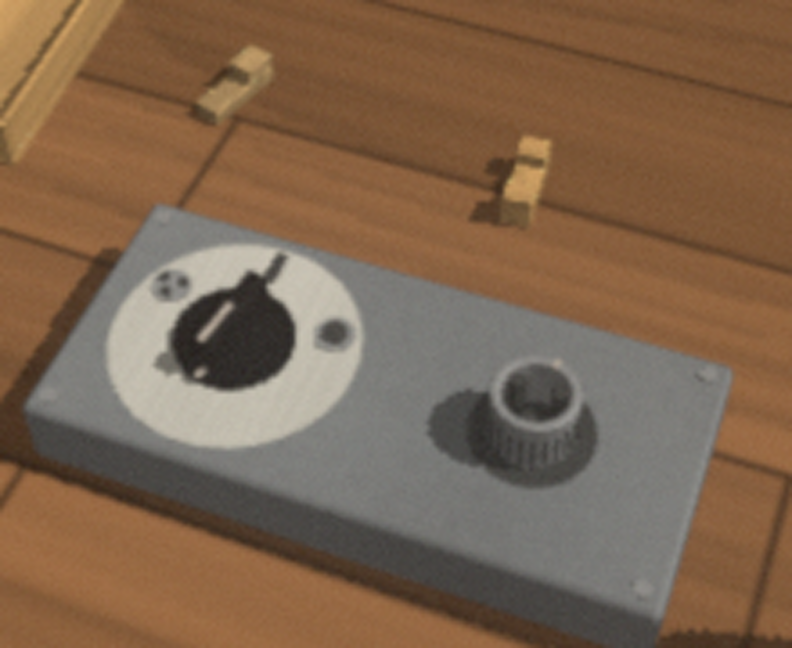

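View pics/a3.png

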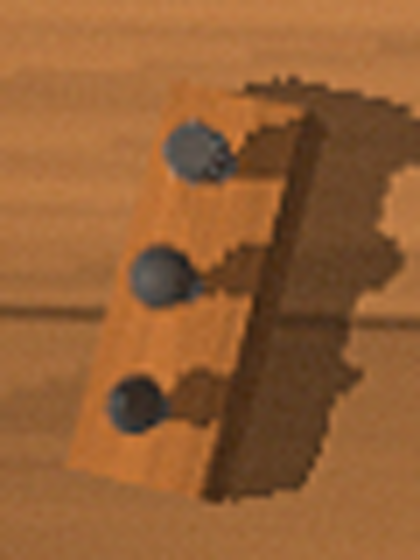

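View pics/a4.png

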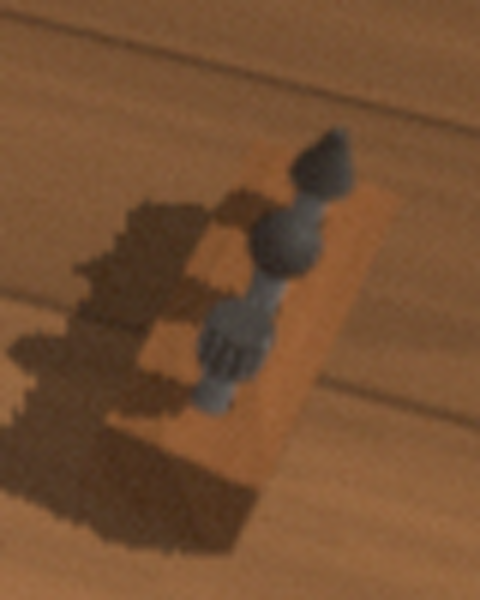

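```bash
python3 - <<'E'
from h import *
for n in("top","scene"):
    C=cloud(n,"0"); p=np.load(f"pics/{n}0rgb.npy").astype(int)
    hsv=cv2.cvtColor(p.astype(np.uint8),cv2.COLOR_RGB2HSV)
    X=C[...,0];Y=C[...,1];Z=C[...,2]
    m=(abs(Z-0.05)<0.006)&(hsv[...,1]<70)&(X>0.35)&(X<.8)&(abs(Y)<.35)
    k,l,s,c=cv2.connectedComponentsWithStats(m.astype(np.uint8)); i=1+s[1:,4].argmax(); m=l==i
    P=C[m][:,:2].astype(np.float32)
    print(n,"z",np.median(Z[m]),cv2.minAreaRect(P),m.sum())
    # wood level
    print(np.median(Z[(abs(Z)<.03)]))
    # dial white
    w=(hsv[...,1]<50)&(hsv[...,2]>150)&(X>.35)&(X<.8)&(abs(Y)<.3)&(abs(Z-.05)<.015)
    k,l,s,c=cv2.connectedComponentsWithStats(w.astype(np.uint8)); i=1+s[1:,4].argmax(); w=l==i
    ct,_=cv2.findContours(w.astype(np.uint8),cv2.RETR_EXTERNAL,cv2.CHAIN_APPROX_NONE); ct=max(ct,key=cv2.contourArea)
    Q=onplane(n,ct.reshape(-1,2),0.05)[:,:2]; print("dial",cv2.fitEllipse((Q*1000).astype(np.float32)))
    # sleeve top
    m=(Z>0.08)&(Z<.1)&(X>.5)&(X<.75)&(Y>-.05)&(Y<.25)
    k,l,s,c=cv2.connectedComponentsWithStats(m.astype(np.uint8)); print("sleeve comps",[ (c[i],s[i,4],np.median(C[l==i],0)) for i in range(1,k) if s[i,4]>10])
    m=m&(Z>.084)
    P=C[m]; print(cv2.minEnclosingCircle((P[:,:2]*1000).astype(np.float32)))
    # wooden offcuts by height
    m=(Z>0.007)&(Z<.03)&(X>.35)&(X<.55)&(Y>-.2)&(Y<.2)
    k,l,s,c=cv2.connectedComponentsWithStats(m.astype(np.uint8))
    for i in range(1,k):
        if s[i,4]>30: 
            P=C[l==i]; print("off",c[i],s[i,4],cv2.minAreaRect((P[:,:2]*1000).astype(np.float32)),P[:,2].max())
    m=(Z>0.05)&(X>.35)&(X<.6)&(Y>.2)&(Y<.35)&(Z<.12)
    k,l,s,c=cv2.connectedComponentsWithStats(m.astype(np.uint8))
    for i in range(1,k):
        if s[i,4]>10: P=C[l==i]; print("burr",c[i],s[i,4],P.mean(0),P[P[:,2]>P[:,2].max()-.005].mean(0))
    m=(abs(Z-.04)<.004)&(X>.3)&(X<.6)&(Y>.15)&(Y<.4); P=C[m]; print("block",cv2.minAreaRect((P[:,:2]*1000).astype(np.float32)))
    m=(abs(Z-.04)<.006)&(X>.3)&(X<.65)&(Y<-.15)&(Y>-.5); P=C[m]; print("tray",cv2.minAreaRect((P[:,:2]*1000).astype(np.float32)))
E
```

```text
top z 0.051172798874184355 ((0.6559948325157166, 0.04037852585315704), (0.17141972482204437, 0.36956891417503357), 0.5124706625938416) 6522
0.0013549128284939815
dial ((657.1202392578125, 32.77680587768555), (166.91099548339844, 446.64544677734375), 0.27590543031692505)
sleeve comps [(array([245.4    , 172.94375]), np.int32(160), array([0.65230524, 0.13077201, 0.08779212])), (array([309.66666667, 175.88888889]), np.int32(63), array([ 0.64883705, -0.04628778,  0.08365782]))]
((660.8199462890625, 51.891357421875), 102.90348052978516)
off [270.61538462 253.95512821] 156 ((440.27587890625, 57.756065368652344), (60.45077896118164, 19.94146156311035), 5.460096836090088) 0.02981139164953217
off [349.9125 261.6375] 160 ((425.20526123046875, -165.7227020263672), (20.76502227783203, 60.15681076049805), 74.60651397705078) 0.029734118186421465
burr [217.         199.59016393] 61 [0.58517573 0.21105807 0.05251417] [0.58562435 0.21130144 0.0536735 ]
burr [167.45454545 226.78787879] 66 [0.5004532  0.33746719 0.08077691] [0.49964968 0.33944907 0.08634042]
burr [163.73170732 244.2195122 ] 41 [0.45263
[... 971 characters left out ...]
667689283296
off [315.45226131 198.95979899] 199 ((443.7325744628906, 54.2628059387207), (62.097900390625, 20.16669464111328), 6.054140567779541) 0.024506311122606372
burr [449.46153846 207.53846154] 13 [0.40878706 0.34816386 0.06491146] [0.40754945 0.34910286 0.06898305]
burr [445.18367347 221.        ] 98 [0.4603582  0.34333095 0.07366039] [0.45721879 0.34508429 0.0818567 ]
burr [438.71052632 236.89473684] 152 [0.50881837 0.33668838 0.07394339] [0.50593756 0.33707785 0.07986085]
block ((497.869873046875, 323.56414794921875), (102.54315185546875, 268.0124816894531), 60.38787078857422)
tray ((457.08612060546875, -372.348876953125), (195.85723876953125, 172.22177124023438), 4.063769340515137)
```

```bash
python3 - <<'E'
from h import *
for n in("top","scene"):
    C=cloud(n,"0"); p=np.load(f"pics/{n}0rgb.npy").astype(int)
    X,Y,Z=C[...,0],C[...,1],C[...,2]
    m=(Z>.072)&(Z<.095)&(abs(X-.66)<.06)&(abs(Y+.05)<.06)
    P=(C[m]*1000).astype(np.float32); print(n,cv2.minAreaRect(P[:,:2]),np.median(P[:,2]))
    # white line
    w=m&(p.min(2)>110); u=np.argwhere(w)[:,::-1]; W=onplane(n,u,.083); print("white",W.mean(0),len(W)); 
    v=np.linalg.svd(W[:,:2]-W[:,:2].mean(0))[2][0]; print(np.arctan2(v[1],v[0]))
    # lock mark
b=lambda x,y:(200+x/5-.4,135+y/5-.4)
print("lock top",onplane("top",b(461,247),.052), "other",onplane("top",b(649,250),.052),"run",onplane("top",b(557,308),.051))
b=lambda x,y:(170+x/3.6-.4,150+y/3.6-.4)
print("lock scene",onplane("scene",b(334,333),.052), "other",onplane("scene",b(171,286),.052))
for n,c in(("top",(180,152)),("scene",(406,330))): 
    C=cloud(n,"0");Z=C[...,2]; m=(Z>.06)&(Z<.2)&(C[...,0]>.55)&(C[...,0]<.85)&(C[...,1]>.2)&(C[...,1]<.4); print("glue",np.median(C[m],0),C[m].min(0),C[m].max(0))
    m=(abs(Z-.04)<.006)&(C[...,0]>.38)&(C[...,0]<.58)&(C[...,1]>.27)&(C[...,1]<.4);m=cv2.morphologyEx(m.astype(np.uint8),cv2.MORPH_OPEN,np.ones((3,3)))>0
    print("block",cv2.minAreaRect((C[m][:,:2]*1000).astype(np.float32)))
E
```

```text
Traceback (most recent call last):
cv2.error: OpenCV(4.12.0) /io/opencv/modules/imgproc/src/convhull.cpp:143: error: (-215:Assertion failed) total >= 0 && (depth == CV_32F || depth == CV_32S) in function 'convexHull'
```

Request:
arm_command:
  targets:
    - [[0,0,-0.14],[40,45,0],0]
    - [[0,0,-0.14],[40,45,0],0]
    - [[0,0,-0.14],[35,45,0],0]
    - [[0,0,-0.12],[30,45,0],0]
    - [[0,0,0],[30,45,0],0]
    - [[0,0,0],[30,45,0],0]
    - [[0,0,0],[30,45,0],0.5]
    - [[0,0,0],[30,45,0],0.5]
  squeeze: 30

```text
t: 0.9
eef_pos: [0.5265, -0.2857, 0.4045]
ee_rot: [3.141, -0.0, 3.048]
force: [1.0, -0.2, 0.7]
width: 0.0767
```

```bash
python3 - <<'E'
from h import *
for n in("top","scene"):
    C=cloud(n,"0"); p=np.load(f"pics/{n}0rgb.npy").astype(int)
    X,Y,Z=C[...,0],C[...,1],C[...,2]
    m=(Z>.072)&(Z<.095)&(abs(X-.66)<.06)&(abs(Y+.05)<.06)
    P=np.ascontiguousarray(C[m][:,:2]*1000).astype(np.float32); print(n,cv2.minAreaRect(P),len(P))
    w=m&(p.min(2)>110); u=np.argwhere(w)[:,::-1]; W=onplane(n,u,.083); print("white",W.mean(0),len(W)); 
    v=np.linalg.svd(W[:,:2]-W[:,:2].mean(0))[2][0]; print(np.arctan2(v[1],v[0]))
b=lambda x,y:(200+x/5-.4,135+y/5-.4)
print("lock top",onplane("top",b(461,247),.052), "other",onplane("top",b(649,250),.052),"run",onplane("top",b(557,308),.051))
b=lambda x,y:(170+x/3.6-.4,150+y/3.6-.4)
print("lock scene",onplane("scene",b(334,333),.052), "other",onplane("scene",b(171,286),.052))
for n,c in(("top",(180,152)),("scene",(406,330))): 
    C=cloud(n,"0");Z=C[...,2]; m=(Z>.06)&(Z<.2)&(C[...,0]>.55)&(C[...,0]<.85)&(C[...,1]>.2)&(C[...,1]<.4); print("glue",np.median(C[m],0),C[m].min(0),C[m].max(0))
    m=(abs(Z-.04)<.006)&(C[...,0]>.38)&(C[...,0]<.58)&(C[...,1]>.27)&(C[...,1]<.4);m=cv2.morphologyEx(m.astype(np.uint8),cv2.MORPH_OPEN,np.ones((3,3)))>0
    print("block",cv2.minAreaRect(np.ascontiguousarray(C[m][:,:2]*1000).astype(np.float32)))
E
```

```text
top ((657.5123901367188, -48.56301498413086), (13.784555435180664, 58.100311279296875), 80.82670593261719) 108
white [ 0.67256993 -0.05146434  0.083     ] 20
3.0098683624119746
scene ((661.428466796875, -51.147926330566406), (14.948404312133789, 57.654972076416016), 80.6408920288086) 194
white [ 0.67357359 -0.05365807  0.083     ] 23
-0.07689413366733822
lock top [[0.63508923 0.00288315 0.052     ]] other [[ 0.63592172 -0.10276348  0.052     ]] run [[ 0.60147661 -0.05156199  0.051     ]]
lock scene [[0.63573089 0.00079102 0.052     ]] other [[ 0.63858451 -0.10353036  0.052     ]]
glue [0.70842928 0.3149191  0.09978509] [0.69011583 0.29541457 0.06060168] [0.73899562 0.34695096 0.14544912]
block ((453.9989013671875, 348.9522399902344), (58.62482452392578, 158.22833251953125), 78.0466537475586)
glue [0.72879642 0.3179533  0.09586337] [0.69831077 0.29386707 0.0600703 ] [0.74420322 0.34560259 0.14109806]
block ((455.6986389160156, 347.1437072753906), (56.513267517089844, 163.44435119628906), 78.59951782226562)
```

Request:
arm_command:
  targets:
    - [[0,0,-0.056],[22,39,0],0.55]
    - [[0,0,0],[22,39,0],0.55]
    - [[0,0,0],[22,39,0],0.55]
    - [[0,0,0],[22,39,0],0.55]
    - [[0,0,0],[22,39,0],0.55]
    - [[0,0,0],[22,40,0],0.55]
    - [[0,0,0],[0,0,-35],0.55]
    - [[0,0,0],[0,0,0],0.55]

```text
t: 1.7
eef_pos: [0.6567, -0.0512, 0.3645]
ee_rot: [-3.14, -0.008, 2.994]
force: [-1.3, -0.0, -2.1]
width: 0.04
```

```bash
python3 - <<'E'
from h import *
snap("1"); crop("top","1",(200,100,400,250),4,"b1"); crop("scene","1",(150,100,350,300),4,"b2")
s=get_state();print(s['eef_pos'],s['ee_rot'],s['width'])
T=s['eef_pos']+np.array([0,0,-.178]); print(proj("scene",T),proj("top",T))
E
```

```text
[ 0.65748959 -0.0529489   0.36912047] [-3.14031141e+00 -2.51178186e-03  2.99254620e+00] 0.039270372120148264
[[227.85127718 195.90073646]] [[314.70709926 162.09584261]]
```

View pics/b2.png

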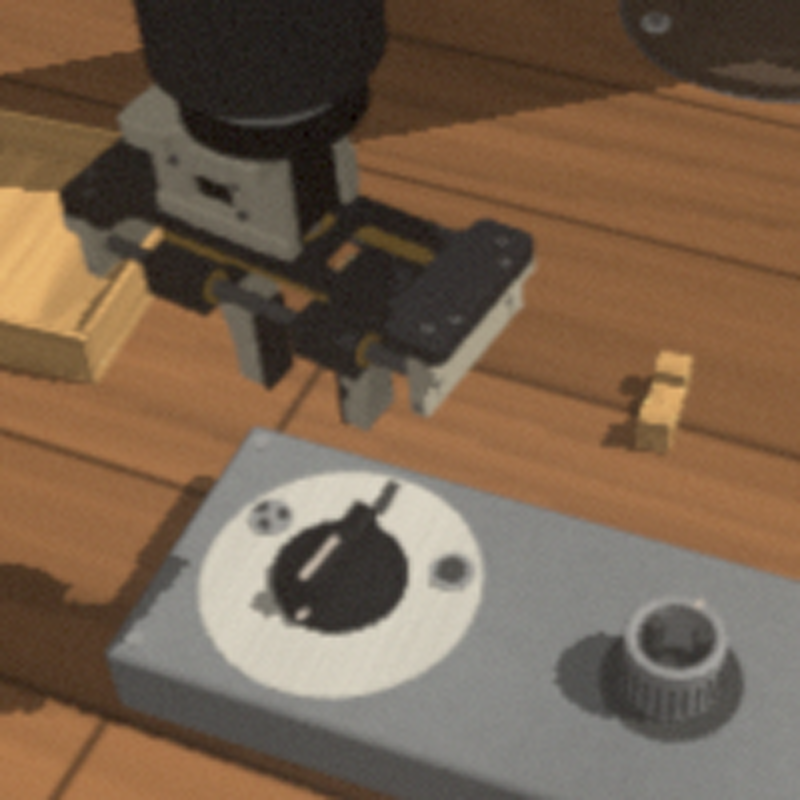

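View pics/b1.png

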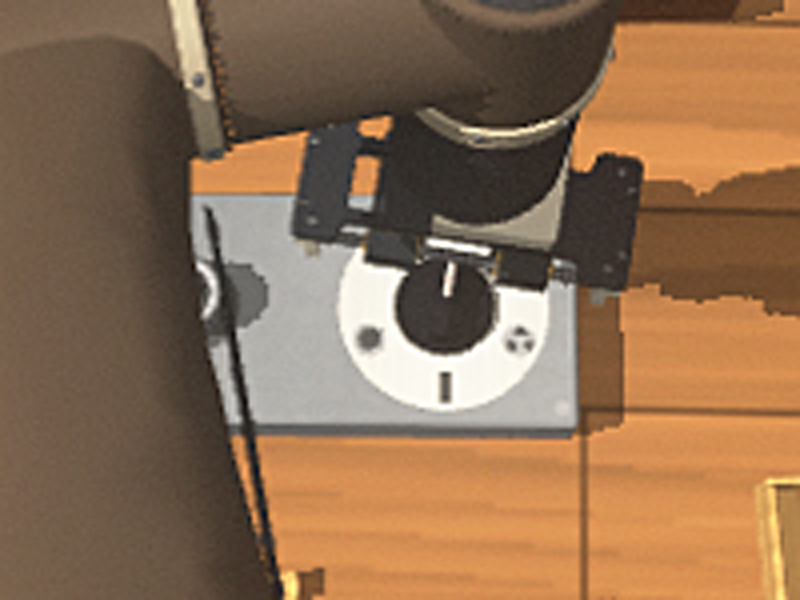

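Request:
arm_command:
  targets:
    - [[0,0,0],[1.5,2,-35],0.55]
    - [[0,0,0],[0,0,-35],0.55]
    - [[0,0,0],[0,0,-25],0.55]
    - [[0,0,0],[0,0,-15],0.55]
    - [[0,0,0],[0,0,0],0.55]
    - [[0,0,0],[0,0,0],0.55]

```text
t: 2.4
eef_pos: [0.6599, -0.0511, 0.2613]
ee_rot: [3.142, 0.002, 2.992]
force: [0.1, 0.3, 0.8]
width: 0.0396
```

Request:
arm_command:
  targets:
    - [[0,0,0],[-1,0.5,-12],0.55]
    - [[0,0,0],[0,0,-11],0.55]
    - [[0,0,0],[0,0,0],0.8]
    - [[0,0,0],[0,0,0],1]
    - [[0,0,0],[0,0,0],1]
    - [[0,0,0],[0,0,0],1]
    - [[0,0,0],[0,0,0],1]
  squeeze: 30

```text
t: 3.1
eef_pos: [0.6582, -0.0506, 0.2367]
ee_rot: [-3.141, -0.0, 2.992]
force: [-0.2, -2.8, -0.5]
width: 0.0142
```

Request:
arm_command:
  targets:
    - [[0,0,0.12],[0,0,0],1]
    - [[0,0,0.14],[0,0,0],1]
    - [[0,0,0.14],[0,0,0],1]
    - [[0,0,0.14],[0,0,0],1]
    - [[0,0,0.14],[0,0,0],1]
    - [[0,0,0.14],[0,0,0],1]
    - [[0,0,0.14],[0,0,0],1]
    - [[0,0,0.14],[0,0,0],1]

```text
t: 3.9
eef_pos: [0.6583, -0.0511, 0.2367]
ee_rot: [-3.141, -0.001, -2.185]
force: [2.0, -6.2, -1.4]
width: 0.0139
```

Request:
arm_command:
  targets:
    - [[0,0,0.14],[0,0,0],1]
    - [[0,0,0.14],[0,0,0],1]
    - [[0,0,0.14],[0,0,0],1]
    - [[0,0,0.14],[0,0,0],1]
    - [[0,0,0.14],[0,0,0],1]
    - [[0,0,0.14],[0,0,0],1]
    - [[0,0,0.1],[0,0,0],1]
    - [[0,0,0],[0,0,0],1]

```text
t: 4.7
eef_pos: [0.6587, -0.0512, 0.2367]
ee_rot: [-3.141, -0.001, -1.247]
force: [3.0, -7.4, -3.2]
width: 0.0139
```

Request:
arm_command:
  targets:
    - [[0,0,0.11],[0,0,0],1]
    - [[0,0,0],[0,0,0],1]
    - [[0,0,0],[0,0,0],1]

```text
t: 5.0
eef_pos: [0.6588, -0.0512, 0.2367]
ee_rot: [-3.141, -0.001, -1.141]
force: [3.8, -6.9, -3.0]
width: 0.0138
```

Request:
arm_command:
  targets:
    - [[0,0,0],[0,0,0],0.6]
    - [[0,0,0],[0,0,0],0.6]
    - [[0,0,0],[0,0,15],0.5]
    - [[0,0,0],[0,0,35],0.5]
    - [[0,0,0],[0,0,45],0.4]
    - [[0,0,0.14],[-30,10,35],0.4]
    - [[0,0,0.14],[-40,20,0],0.4]
    - [[0,0,0.14],[-40,20,0],0.4]

```text
t: 5.8
eef_pos: [0.5473, 0.0003, 0.369]
ee_rot: [-3.138, -0.002, -0.716]
force: [-0.4, 2.1, -0.2]
width: 0.0522
```

Request:
arm_command:
  targets:
    - [[0,0,0.14],[-40,20,0],0.3]
    - [[0,0,0.14],[-40,20,0],0.3]
    - [[0,0,0.14],[-27,17,0],0.3]
    - [[0,0,0.14],[0,0,0],0.3]
    - [[0,0,0.14],[0,0,0],0.3]
    - [[0,0,0.12],[0,0,0],0.3]
    - [[0,0,0],[0,0,0],0.3]

```text
t: 6.5
eef_pos: [0.4411, 0.0571, 0.3679]
ee_rot: [-3.141, -0.002, 0.102]
force: [-0.2, 0.0, 0.3]
width: 0.0616
```

```bash
cat >> h.py <<'E'
def offs(tag):
  for n in("top","scene"):
    C=cloud(n,tag); X,Y,Z=C[...,0],C[...,1],C[...,2]
    m=(Z>0.007)&(Z<.03)&(X>.35)&(X<.55)&(Y>-.24)&(Y<.24)
    k,l,s,c=cv2.connectedComponentsWithStats(m.astype(np.uint8))
    for i in range(1,k):
        if s[i,4]>30: 
            P=C[l==i]; print(n,"off",c[i],s[i,4],cv2.minAreaRect(np.ascontiguousarray(P[:,:2]*1000).astype(np.float32)),P[:,2].max())
def st():
    s=get_state(); print(s['t'],s['eef_pos'].round(4),s['ee_rot'].round(3),s['q'].round(3),s['width'].__round__(4),s['force'].round(1))
E
python3 - <<'E'
from h import *
st();snap("2");offs("2"); crop("top","2",(180,120,380,270),4,"c1"); crop("scene","2",(150,120,390,300),3.3,"c2")
E
```

```text
6.5 [0.4411 0.0571 0.3679] [-3.141e+00 -2.000e-03  1.020e-01] [ 0.575 -0.    -0.526 -0.    -1.043  1.098] 0.0616 [-0.2  0.   0.3]
top off [349.9125  261.58125] 160 ((425.29888916015625, -165.59957885742188), (20.638778686523438, 60.58787155151367), 74.79182434082031) 0.029403980164049326
top off [271.17391304 261.73913043] 46 ((419.01715087890625, 55.880638122558594), (16.914403915405273, 19.837627410888672), 10.505645751953125) 0.02978026471037043
scene off [235.18232044 172.0441989 ] 181 ((429.37469482421875, -167.75802612304688), (22.938268661499023, 59.425479888916016), 72.23782348632812) 0.025462824479534407
scene off [315.465 199.06 ] 200 ((444.7264099121094, 54.56481170654297), (62.27809143066406, 20.247825622558594), 5.371067047119141) 0.024780339644020377
```

View pics/c2.png

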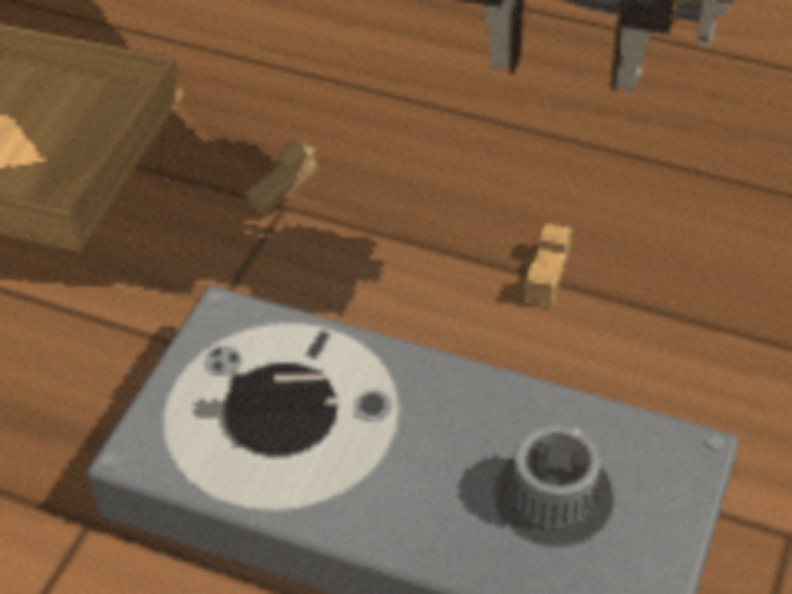

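View pics/c1.png

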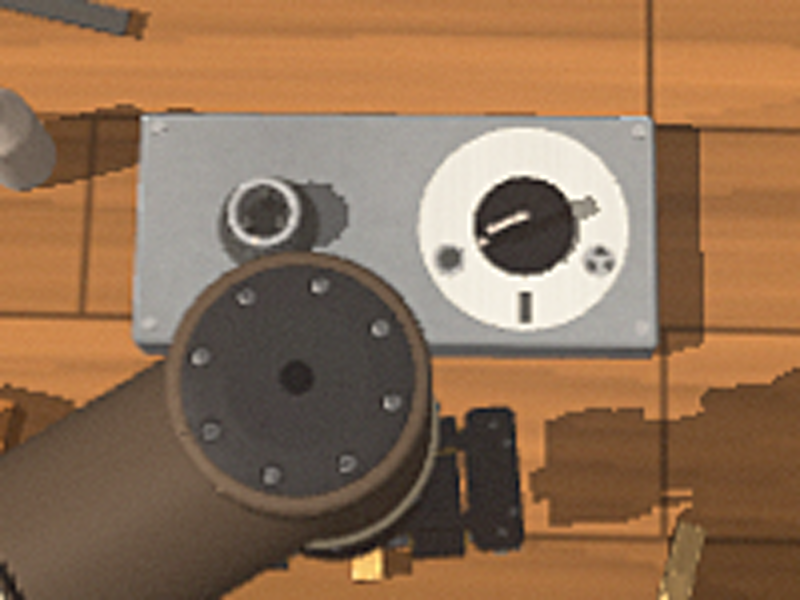

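Request:
arm_command:
  targets:
    - [[0,0,0],[1,-1,-45],0.4]
    - [[0,0,0],[0,0,-45],0.4]
    - [[0,0,0],[0,0,-40],0.4]
    - [[0,0,0],[0,0,-25],0.4]
    - [[0,0,0],[0,0,-17],0.4]
    - [[0,0,0],[0,0,0],0.4]
    - [[0,0,0],[0,0,0],0.4]

```text
t: 7.3
eef_pos: [0.4426, 0.0559, 0.195]
ee_rot: [3.141, 0.0, 0.098]
force: [-0.2, 0.3, 0.4]
width: 0.0525
```

Request:
arm_command:
  targets:
    - [[0,0,0],[0,0,-12],0.4]
    - [[0,0,0],[0,0,0],0.9]
    - [[0,0,0],[0,0,0],1]
    - [[0,0,0],[0,0,0],1]
    - [[0,0,0],[0,0,0],1]
    - [[0,0,0],[0,0,0],1]
  squeeze: 15

```text
t: 7.9
eef_pos: [0.4424, 0.0559, 0.1832]
ee_rot: [-3.141, -0.001, 0.099]
force: [-0.5, -0.2, 5.0]
width: 0.0194
```

```bash
python3 - <<'E'
from h import *
st()
for n in("top","scene"):
    C=cloud(n,"2"); X,Y,Z=C[...,0],C[...,1],C[...,2]
    m=(Z>.072)&(Z<.095)&(abs(X-.66)<.06)&(abs(Y+.05)<.06)
    print(n,cv2.minAreaRect(np.ascontiguousarray(C[m][:,:2]*1000).astype(np.float32)))
    C=cloud(n,"0"); X,Y,Z=C[...,0],C[...,1],C[...,2]
    m=(abs(Z-.04)<.006)&(X>.3)&(X<.65)&(Y<-.23)&(Y>-.48);m=cv2.morphologyEx(m.astype(np.uint8),cv2.MORPH_CLOSE,np.ones((3,3)))
    k,l,s,c=cv2.connectedComponentsWithStats(m); i=1+s[1:,4].argmax()
    print("tray",cv2.minAreaRect(np.ascontiguousarray(C[l==i][:,:2]*1000).astype(np.float32)))
E
```

```text
7.9 [0.4424 0.0559 0.1832] [-3.141e+00 -1.000e-03  9.900e-02] [ 0.57   0.27  -0.752  0.    -0.548  1.1  ] 0.0194 [-0.5 -0.2  5. ]
top ((657.658447265625, -48.860042572021484), (14.224003791809082, 57.83647155761719), 23.8859806060791)
tray ((442.7185363769531, -221.0989227294922), (190.5142822265625, 472.71453857421875), 4.878079414367676)
scene ((661.8809204101562, -51.5771484375), (17.344467163085938, 57.20684814453125), 26.098848342895508)
tray ((779.8186645507812, -146.76263427734375), (1026.3822021484375, 239.04266357421875), 35.05516815185547)
```

```bash
python3 - <<'E'
from h import *
print(onplane("top",[[391,219],[455,217],[458,285],[396,288],[424,252]],.04)[:,:2])
print(onplane("scene",[[151,131],[204,146],[167,189],[115,171],[160,152]],.04)[:,:2])
E
```

```text
[[ 0.54405015 -0.27738603]
 [ 0.55396522 -0.46072498]
 [ 0.36389679 -0.46091935]
 [ 0.35328325 -0.28787605]
 [ 0.453254   -0.36811569]]
[[ 0.38610817 -0.43868026]
 [ 0.39081411 -0.27198015]
 [ 0.56345571 -0.2777341 ]
 [ 0.55581468 -0.43301757]
 [ 0.45313475 -0.36728024]]
```

Request:
arm_command:
  targets:
    - [[0,0,0],[0,0,30],1]
    - [[0,0,0],[0,0,45],1]
    - [[0,0,0],[0,0,45],1]
    - [[0,0,0],[0,-40,0],1]
    - [[0,0,0],[0,-40,0],1]
    - [[0,0,0],[0,-40,0],1]
    - [[0,0,0],[0,-45,0],1]
    - [[0,0,0],[0,-45,0],1]

```text
t: 8.7
eef_pos: [0.4419, -0.1557, 0.3031]
ee_rot: [-3.142, -0.001, 0.1]
force: [0.3, -0.7, -0.8]
width: 0.0203
```

Request:
arm_command:
  targets:
    - [[0,0,0],[12,-45,0],1]
    - [[0,0,0],[12,-45,0],1]
    - [[0,0,0],[12,-45,0],1]
    - [[0,0,0],[12,-45,0],1]
    - [[0,0,0],[10,-34,-20],1]
    - [[0,0,0],[0,0,-35],1]
    - [[0,0,0],[0,0,-25],1]
    - [[0,0,0],[0,0,0],1]

```text
t: 9.5
eef_pos: [0.4985, -0.3679, 0.2186]
ee_rot: [-3.138, 0.007, 0.098]
force: [-1.0, 0.5, -0.4]
width: 0.0202
```

Request:
arm_command:
  targets:
    - [[0,0,0],[0,0,-22],1]
    - [[0,0,0],[0,0,0],1]
    - [[0,0,0],[0,0,0],0.5]
    - [[0,0,0],[0,0,0],0.5]
    - [[0,0,0],[0,0,20],0.5]
    - [[0,0,0],[0,0,45],0.5]
    - [[0,0,0.14],[0,45,30],0.5]
    - [[0,0,0.14],[0,45,0],0.5]

```text
t: 10.3
eef_pos: [0.5018, -0.2819, 0.2993]
ee_rot: [3.135, -0.007, 0.383]
force: [0.9, 1.0, 0.1]
width: 0.0438
```

Request:
arm_command:
  targets:
    - [[0,0,-0.14],[-20,30,0],0.5]
    - [[0,0,-0.14],[-20,30,0],0.5]
    - [[0,0,-0.14],[-20,30,0],0.5]
    - [[0,0,-0.14],[-15,25,0],0.5]
    - [[0,0,-0.09],[0,0,0],0.5]
    - [[0,0,0],[0,0,0],0.5]

```text
t: 10.9
eef_pos: [0.4253, -0.1659, 0.2952]
ee_rot: [-3.141, -0.003, -0.27]
force: [-0.1, -0.7, 1.3]
width: 0.0438
```

```bash
python3 - <<'E'
from h import *
st();snap("3");offs("3"); crop("top","3",(320,180,480,300),5,"d1"); crop("scene","3",(90,90,330,270),3.3,"d2")
E
```

```text
10.9 [ 0.4253 -0.1659  0.2952] [-3.141e+00 -3.000e-03 -2.700e-01] [ 0.062  0.103 -0.607  0.    -0.858  1.239] 0.0438 [-0.1 -0.7  1.3]
scene off [235.28333333 172.02222222] 180 ((428.9451599121094, -168.3355712890625), (21.661802291870117, 59.71512222290039), 71.92374420166016) 0.024164952918102278
```

View pics/d2.png

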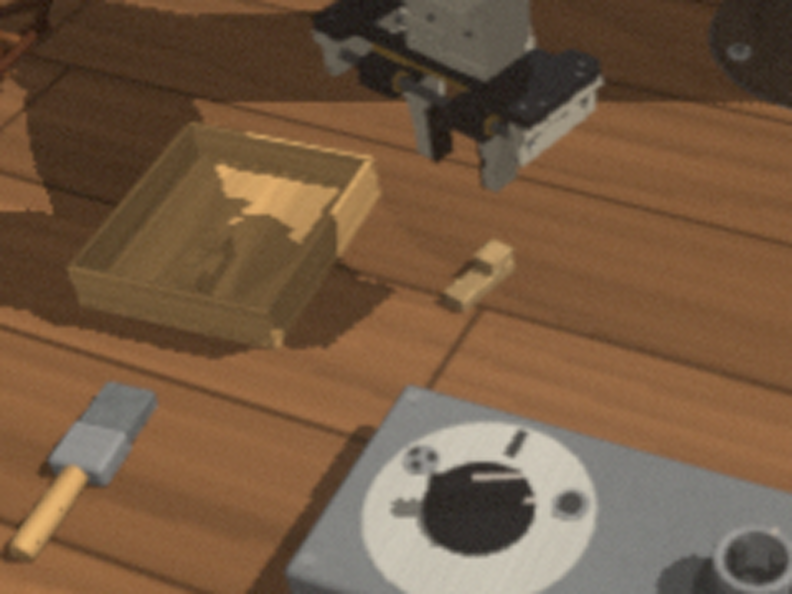

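Request:
arm_command:
  targets:
    - [[0,0,-0.02],[1.5,-1,-40],0.5]
    - [[0,0,0],[0,0,-35],0.5]
    - [[0,0,0],[0,0,-23],0.5]
    - [[0,0,0],[0,0,0],0.5]
    - [[0,0,0],[0,0,0],0.5]

```text
t: 11.5
eef_pos: [0.4273, -0.168, 0.1956]
ee_rot: [3.141, 0.001, -0.29]
force: [1.2, 0.4, 0.6]
width: 0.0441
```

Request:
arm_command:
  targets:
    - [[0,0,0],[0,0.5,-14],0.5]
    - [[0,0,0],[0,0,0],0.9]
    - [[0,0,0],[0,0,0],1]
    - [[0,0,0],[0,0,0],1]
    - [[0,0,0],[0,0,0],1]
    - [[0,0,0],[0,0,30],1]
    - [[0,0,0],[0,0,45],1]
    - [[0,0,0],[0,0,30],1]

```text
t: 12.3
eef_pos: [0.427, -0.1671, 0.2892]
ee_rot: [-3.141, -0.002, -0.29]
force: [0.6, 0.2, 0.1]
width: 0.0196
```

Request:
arm_command:
  targets:
    - [[0,0,0.12],[-3,-42,0],1]
    - [[0,0,0.12],[-3,-42,0],1]
    - [[0,0,0.12],[-3,-42,0],1]
    - [[0,0,0],[-3,-42,0],1]
    - [[0,0,0],[0,-35,-20],1]
    - [[0,0,0],[0,0,-35],1]
    - [[0,0,0],[0,0,-30],1]
    - [[0,0,0],[0,0,0],1]

```text
t: 13.1
eef_pos: [0.4129, -0.3697, 0.198]
ee_rot: [-3.138, 0.006, 0.068]
force: [-1.2, 0.2, -0.1]
width: 0.0197
```

Request:
arm_command:
  targets:
    - [[0,0,0],[0,0,0],1]
    - [[0,0,0],[0,0,0],0.5]
    - [[0,0,0],[0,0,0],0.5]
    - [[0,0,0],[0,0,20],0.5]
    - [[0,0,0],[0,0,45],0.3]
    - [[0,0,0],[0,0,45],0]
    - [[0,0,0],[0,30,35],0]
    - [[0,0,0],[0,45,0],0]

```text
t: 13.9
eef_pos: [0.4163, -0.2958, 0.3529]
ee_rot: [3.136, -0.01, 0.068]
force: [1.6, 0.5, -0.8]
width: 0.0704
```

Request:
arm_command:
  targets:
    - [[0,0,0],[20,45,0],0]
    - [[0,0,-0.1],[20,45,0],0]
    - [[0,0,-0.1],[15,45,0],0]
    - [[0,0,-0.07],[15,45,0],0]
    - [[0,0,0],[15,45,0],0]
    - [[0,0,0],[0,45,0],0]
    - [[0,0,0],[0,45,0],0]
    - [[0,0,0],[0,45,0],0]

```text
t: 14.7
eef_pos: [0.4993, 0.067, 0.348]
ee_rot: [-3.14, -0.002, -0.2]
force: [0.9, 0.1, 1.0]
width: 0.0876
```

Request:
arm_command:
  targets:
    - [[0,0,0],[0,45,0],0]
    - [[0,0,0],[0,45,0],0]
    - [[0,0,0],[0,45,0],0]
    - [[0,0,0],[0,45,0],0]
    - [[0,0,0],[0,45,0],0]
    - [[0,0,0],[0,40,0],0]
    - [[0,0,0],[0,0,0],0]
    - [[0,0,0],[0,0,0],0]

```text
t: 15.5
eef_pos: [0.4993, 0.3309, 0.3472]
ee_rot: [-3.141, -0.0, -0.199]
force: [0.4, -0.9, 0.3]
width: 0.0874
```

```bash
python3 - <<'E'
from h import *
st();snap("4");offs("4"); crop("top","4",(130,150,470,300),2.3,"e1"); crop("scene","4",(360,120,500,280),3.7,"e2"); crop("scene","4",(90,90,330,270),3.3,"e3")
s=get_state();P=s['eef_pos'];print(proj("scene",P-[0,0,.178]))
E
```

```text
15.5 [0.4993 0.3309 0.3472] [-3.141 -0.    -0.199] [ 0.911  0.278 -0.242  0.    -1.05   0.461] 0.0874 [ 0.4 -0.9  0.3]
[[448.79530216 200.6005819 ]]
```

View pics/e1.png

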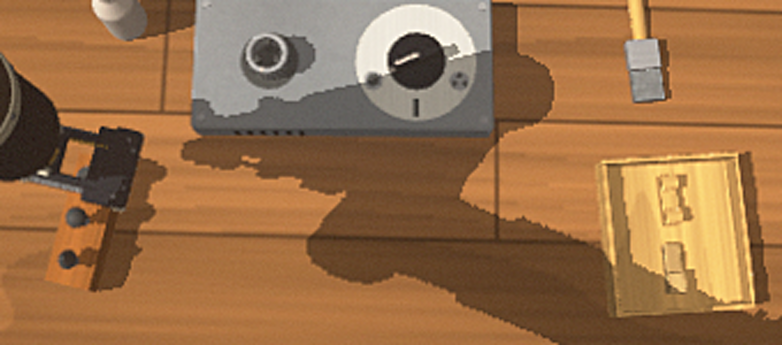

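View pics/e2.png

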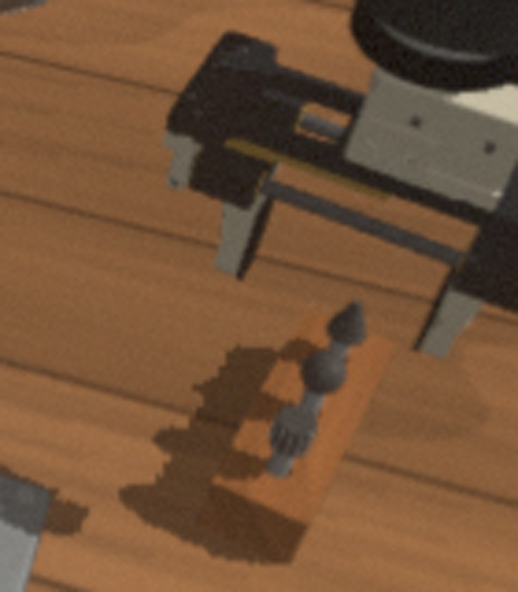

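View pics/e3.png

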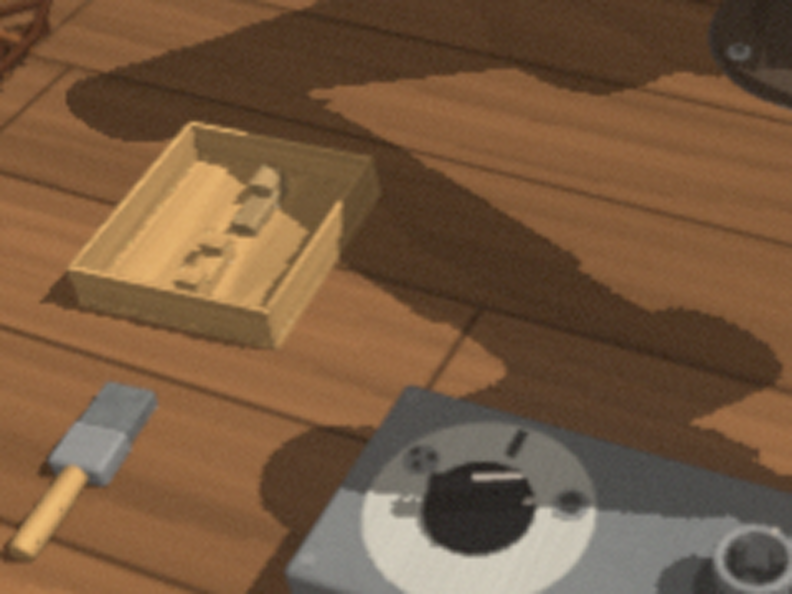

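```bash
python3 - <<'E'
from h import *
print(onplane("top",[[140+192/7-.4,205+150/7-.4]],.082))
print(onplane("scene",[[400+234/6-.4,180+340/6-.4]],.072), tri([400+234/6-.4,180+340/6-.4],[140+194/7-.4,205+152/7-.4]))
E
```

```text
[[0.50232209 0.33846461 0.082     ]]
[[0.50544544 0.33652087 0.072     ]] (array([0.50345716, 0.33873147, 0.0706397 ]), np.float64(0.00409843197490758))
```

Request:
arm_command:
  targets:
    - [[0,0,0],[4,7,-35],0]
    - [[0,0,0],[0,0,-35],0]
    - [[0,0,0],[0,0,-20],0.3]
    - [[0,0,0],[0,0,0],0.3]
    - [[0,0,0],[0,0,0],0.3]

```text
t: 16.1
eef_pos: [0.5043, 0.3364, 0.2574]
ee_rot: [-3.141, -0.001, -0.201]
force: [0.0, 0.2, 0.5]
width: 0.0691
```

Request:
arm_command:
  targets:
    - [[0,0,0],[-1,1.5,-12],0.4]
    - [[0,0,0],[0,0,-13],0.4]
    - [[0,0,0],[0,0,0],0.7]
    - [[0,0,0],[0,0,0],1]
    - [[0,0,0],[0,0,0],1]
    - [[0,0,0],[0,0,0],1]
    - [[0,0,0],[0,0,0],1]
  squeeze: 20

```text
t: 16.8
eef_pos: [0.5029, 0.3386, 0.2318]
ee_rot: [-3.141, -0.0, -0.201]
force: [0.9, -1.3, 0.4]
width: 0.0214
```

Request:
arm_command:
  targets:
    - [[0,0,0],[0,0,20],1]
    - [[0,0,0],[0,0,40],1]
    - [[0,0,0],[0,0,45],1]
    - [[0,0,0],[20,-30,25],1]
    - [[0,0,0],[22,-40,0],1]
    - [[0,0,0],[22,-40,0],1]
    - [[0,0,0],[22,-30,0],1]
    - [[0,0,0],[0,0,0],1]

```text
t: 17.6
eef_pos: [0.5904, 0.195, 0.3614]
ee_rot: [3.141, -0.0, -0.205]
force: [-0.0, -0.3, -0.3]
width: 0.021
```

```bash
python3 - <<'E'
from h import *
st();snap("5");offs("5"); crop("top","5",(130,120,330,270),4,"f1"); crop("scene","5",(290,120,470,280),4,"f2")
s=get_state();P=s['eef_pos'];T=s['ee_rot']
for z in(.149,.159,.169,.201,.221): print(proj("scene",P-[0,0,z]))
E
```

```text
17.6 [0.5904 0.195  0.3614] [ 3.141 -0.    -0.205] [ 6.330e-01  3.020e-01 -1.720e-01  1.000e-03 -1.096e+00  7.330e-01] 0.021 [-0.  -0.3 -0.3]
[[372.14030086 198.5008329 ]]
[[371.30050019 202.40044053]]
[[370.47658681 206.22488177]]
[[367.94181813 217.98213246]]
[[366.43199457 224.97910411]]
```

View pics/f2.png

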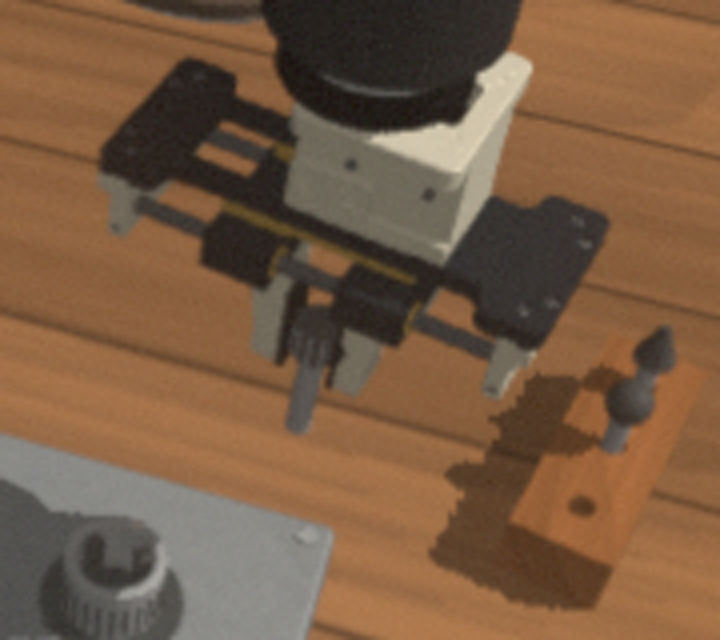

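View pics/f1.png

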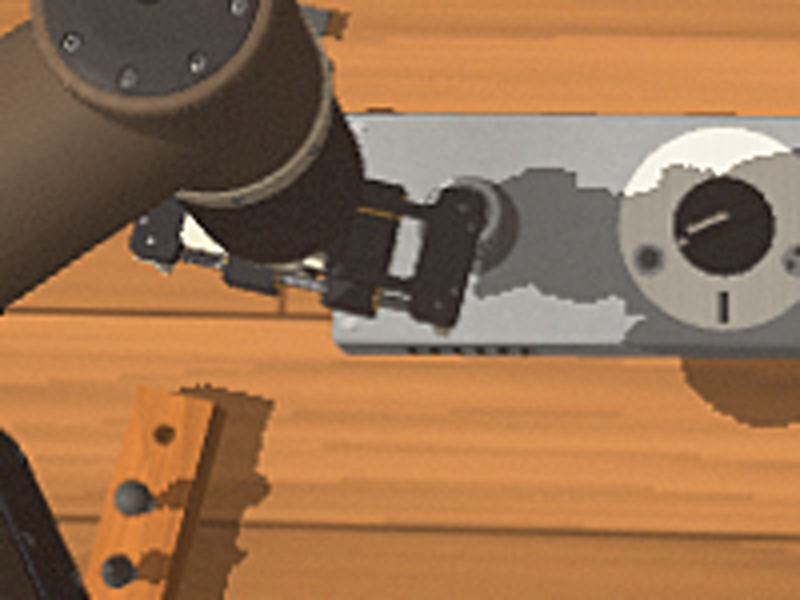

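```bash
python3 - <<'E'
from h import *
C=cloud("scene","5"); P=get_state()['eef_pos']
X,Y,Z=C[...,0],C[...,1],C[...,2]
v,u=np.mgrid[:420,:560]
m=(u>355)&(u<380)&(v>190)&(v<232)&(abs(X-.6)<.06)&(Z>.13)&(Z<.21)
for lo,hi in((.136,.145),(.145,.155),(.155,.165),(.165,.175),(.175,.185),(.185,.195),(.195,.205),(.205,.215)):
    k=m&(Z>lo)&(Z<hi); 
    if k.sum(): print(lo,k.sum(),np.median(C[k],0).round(4),"uv",u[k].min(),u[k].max(),v[k].mean().round(1), Y[k].min().round(4),Y[k].max().round(4))
print(onplane("scene",[[364,227]],.1404),onplane("scene",[[368.75,203.75]],P[2]-.159),P)
# ring top ellipse in scene
p=np.load("pics/scene0rgb.npy"); C=cloud("scene","0"); Z=C[...,2]
m=(Z>.0825)&(abs(C[...,0]-.657)<.04)&(abs(C[...,1]-.129)<.04)
vv,uu=np.where(m); c,r=cv2.minEnclosingCircle(np.ascontiguousarray(onplane("scene",np.c_[uu,vv],.088)[:,:2]*1000).astype(np.float32)); print(c,r)
p=np.load("pics/top0rgb.npy"); C=cloud("top","0"); Z=C[...,2]
m=(Z>.0855)&(abs(C[...,0]-.657)<.04)&(abs(C[...,1]-.129)<.04)
vv,uu=np.where(m); c,r=cv2.minEnclosingCircle(np.ascontiguousarray(onplane("top",np.c_[uu,vv],.088)[:,:2]*1000).astype(np.float32)); print(c,r)
E
```

```text
0.136 13 [0.5969 0.1933 0.142 ] uv 361 366 226.7 0.1882 0.1982
0.145 22 [0.5968 0.1944 0.1493] uv 361 367 224.0 0.1879 0.199
0.155 26 [0.5966 0.194  0.1596] uv 362 368 220.4 0.1878 0.199
0.165 25 [0.5965 0.194  0.1702] uv 363 369 216.6 0.1882 0.1993
0.175 33 [0.5974 0.1937 0.1815] uv 356 378 213.2 0.1741 0.2165
0.185 67 [0.6028 0.1984 0.1915] uv 356 379 211.8 0.1733 0.2178
0.195 109 [0.6015 0.1948 0.1996] uv 356 379 207.5 0.1717 0.2162
0.205 84 [0.5985 0.1921 0.2085] uv 356 379 202.6 0.171 0.215
[[0.59566482 0.19448728 0.1404    ]] [[0.59390199 0.19408051 0.20226876]] [0.58906885 0.19749428 0.36126876]
(659.84521484375, 129.2512664794922) 25.81401824951172
(655.019287109375, 131.42559814453125) 25.09781265258789
```

Request:
arm_command:
  targets:
    - [[0,0,0],[23,-22,0],1]
    - [[0,0,0],[23,-22,0],1]
    - [[0,0,0],[22,-22,0],1]
    - [[0,0,0],[0,0,-15],1]
    - [[0,0,0],[0,0,-10],1]
    - [[0,0,0],[0,0,0],1]
    - [[0,0,0],[0,0,0],1]
    - [[0,0,0],[0,0,0],1]

```text
t: 18.5
eef_pos: [0.6566, 0.1333, 0.3373]
ee_rot: [-3.141, -0.001, -0.199]
force: [-0.0, -0.5, -0.3]
width: 0.0211
```

```bash
python3 - <<'E'
from h import *
st();snap("6"); crop("top","6",(200,120,330,220),6,"g1"); crop("scene","6",(260,170,380,310),5,"g2");st()
C=cloud("scene","6");X,Y,Z=C[...,0],C[...,1],C[...,2]
v,u=np.mgrid[:420,:560]
m=(abs(X-.66)<.04)&(abs(Y-.13)<.05)
for lo in np.arange(.06,.18,.01):
    k=m&(Z>lo)&(Z<lo+.01)
    if k.sum(): print(lo.round(3),k.sum(),np.median(C[k],0).round(4),Y[k].min().round(4),Y[k].max().round(4))
E
```

```text
18.5 [0.6566 0.1333 0.3373] [-3.141e+00 -1.000e-03 -1.990e-01] [ 0.491  0.396 -0.091  0.    -1.083  0.881] 0.0211 [-0.  -0.5 -0.3]
18.6 [0.6567 0.133  0.3373] [-3.141e+00 -1.000e-03 -2.000e-01] [ 0.49   0.396 -0.091  0.    -1.083  0.881] 0.0216 [-0.2 -0.4 -0.3]
0.06 121 [0.6725 0.1291 0.065 ] 0.1068 0.1536
0.07 153 [0.6631 0.1284 0.0751] 0.1043 0.1532
0.08 277 [0.6605 0.1306 0.085 ] 0.1036 0.1529
0.11 11 [0.6637 0.1322 0.1178] 0.1273 0.1369
0.12 22 [0.6632 0.1325 0.1253] 0.1263 0.1377
0.13 20 [0.6636 0.1331 0.1342] 0.1282 0.1375
0.14 25 [0.6634 0.1339 0.1461] 0.1272 0.1381
0.15 27 [0.6633 0.1328 0.1557] 0.1162 0.1464
0.16 80 [0.6665 0.1359 0.166 ] 0.1045 0.1597
0.17 111 [0.6677 0.132  0.1749] 0.1041 0.1588
```

View pics/g2.png

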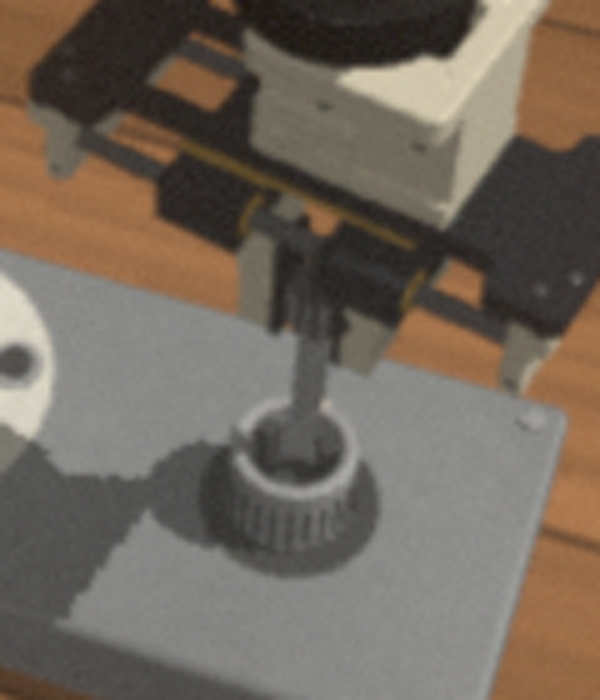

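View pics/g1.png

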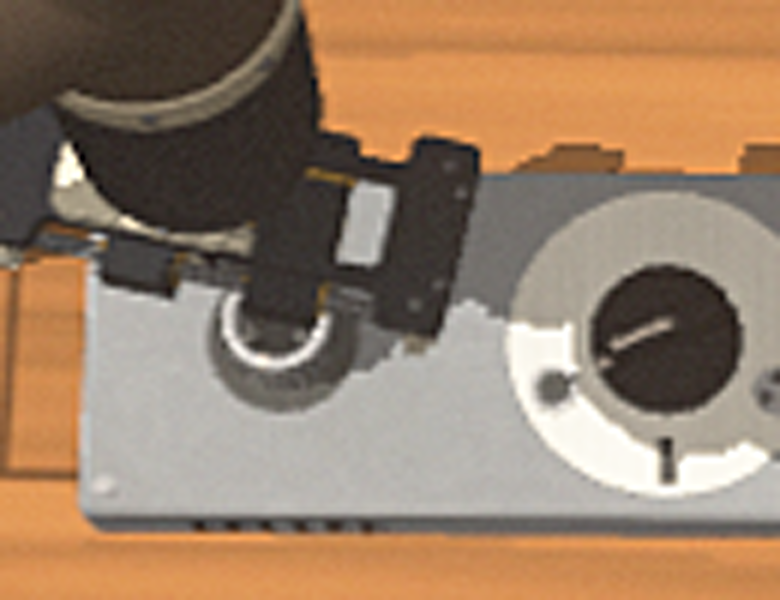

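Request:
arm_command:
  targets:
    - [[0,0,0],[1,-2.5,0],1]
    - [[0,0,0],[0,0,-10],1]
    - [[0,0,0],[0,0,-10],1]
    - [[0,0,0],[0,0,-10],1]
    - [[0,0,0],[0,0,0],1]
    - [[0,0,0],[0,0,0],1]

```text
t: 19.2
eef_pos: [0.6578, 0.1299, 0.3057]
ee_rot: [3.141, 0.001, -0.201]
force: [0.0, -0.5, -1.2]
width: 0.0213
```

Request:
arm_command:
  targets:
    - [[0,0,0],[0,0.5,-10],1]
    - [[0,0,0],[0,0,-10],1]
    - [[0,0,0],[0,0,-8],1]
    - [[0,0,0],[0,0,0],1]
    - [[0,0,0],[0,0,0],1]

```text
t: 19.7
eef_pos: [0.6578, 0.1305, 0.278]
ee_rot: [3.141, 0.0, -0.201]
force: [1.1, -0.7, -0.7]
width: 0.0213
```

Request:
arm_command:
  targets:
    - [[0,0,0],[0,0,-3],1]
    - [[0,0,0],[0,0,-2],1]
    - [[0,0,0],[0,0,-1],1]
    - [[0,0,0],[0,0,0],1]

```text
t: 20.1
eef_pos: [0.6578, 0.1304, 0.2723]
ee_rot: [3.142, 0.0, -0.201]
force: [-0.3, -0.8, -0.5]
width: 0.0217
```

```bash
python3 - <<'E'
from h import *
st();snap("7"); crop("scene","7",(260,170,380,310),5,"g3")
E
```

```text
20.1 [0.6578 0.1304 0.2723] [ 3.142  0.    -0.201] [ 0.486  0.454 -0.161 -0.    -0.957  0.884] 0.0217 [-0.3 -0.8 -0.5]
```

View pics/g3.png

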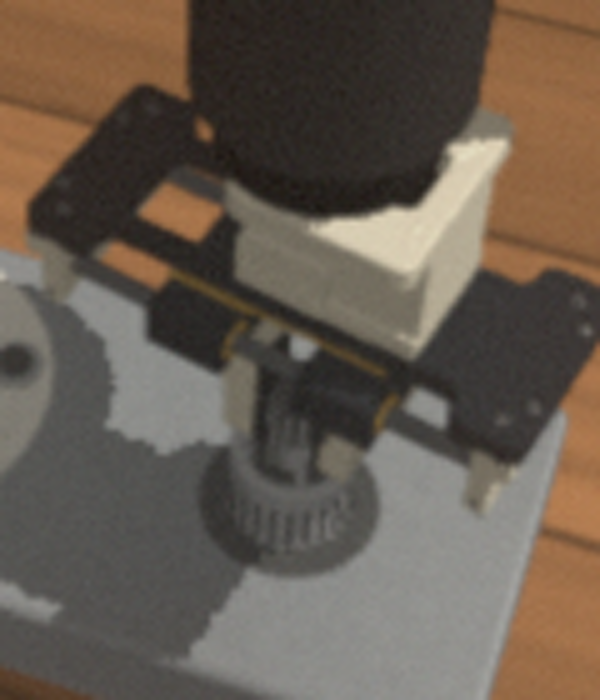

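Request:
arm_command:
  targets:
    - [[0,0,0],[0,0,-1],1]
    - [[0,0,0],[0,0,0],0.65]
    - [[0,0,0],[0,0,0],0.5]
    - [[0,0,0],[0,0,0],0.2]
    - [[0,0,0],[0,0,0],0]
    - [[0,0,0],[0,0,0],0]

```text
t: 20.8
eef_pos: [0.6578, 0.1304, 0.2714]
ee_rot: [3.142, 0.0, -0.201]
force: [-0.5, 0.2, 0.7]
width: 0.0555
```

```bash
python3 - <<'E'
from h import *
st();snap("8"); crop("scene","8",(260,170,380,310),5,"g4")
E
```

```text
20.8 [0.6578 0.1304 0.2714] [ 3.142  0.    -0.201] [ 0.486  0.455 -0.161 -0.    -0.955  0.884] 0.0555 [-0.5  0.2  0.7]
```

View pics/g4.png

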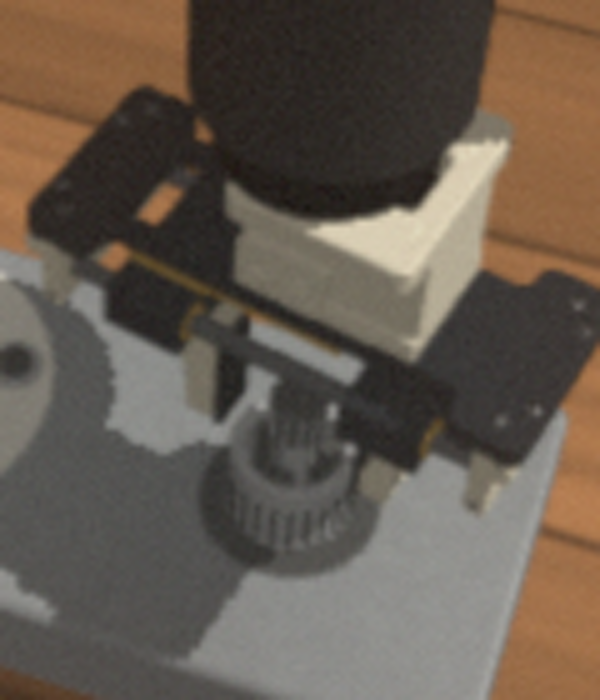

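Request:
arm_command:
  targets:
    - [[0,0,0],[0,0,0],0]
    - [[0,0,0],[0,0,0],0]
    - [[0,0,0],[0,0,-10],0]
    - [[0,0,0],[0,0,-10],0]
    - [[0,0,0],[0,0,-8],0]
    - [[0,0,0],[0,0,0],0]
    - [[0,0,0],[0,0,0],0]

```text
t: 21.6
eef_pos: [0.6578, 0.1304, 0.2428]
ee_rot: [3.141, 0.001, -0.201]
force: [-0.9, 0.0, 0.5]
width: 0.0875
```

Request:
arm_command:
  targets:
    - [[0,0,0],[0,0,0],0.4]
    - [[0,0,0],[0,0,0],0.6]
    - [[0,0,0],[0,0,0],0.7]
    - [[0,0,0],[0,0,0],0.7]
    - [[0,0,0],[0,0,0],0.7]
    - [[0,0,0],[0,0,0],0.7]
  squeeze: 45

```text
t: 22.2
eef_pos: [0.6576, 0.1293, 0.2435]
ee_rot: [3.139, 0.001, -0.201]
force: [0.7, -6.4, 2.3]
width: 0.0494
```

Request:
arm_command:
  targets:
    - [[0,0,-0.08],[0,0,0],0.7]
    - [[0,0,-0.12],[0,0,0],0.7]
    - [[0,0,-0.12],[0,0,0],0.7]
    - [[0,0,-0.12],[0,0,0],0.7]
    - [[0,0,-0.12],[0,0,0],0.7]
    - [[0,0,-0.12],[0,0,0],0.7]
    - [[0,0,-0.12],[0,0,0],0.7]

```text
t: 22.9
eef_pos: [0.6573, 0.1286, 0.2435]
ee_rot: [3.138, -0.001, -1.006]
force: [-2.4, -9.2, 3.4]
width: 0.0497
```

```bash
python3 - <<'E'
from h import *
st();print(get_state()['moment']);snap("9"); crop("scene","9",(260,170,380,310),5,"g5")
E
```

```text
22.9 [0.6573 0.1286 0.2435] [ 3.138e+00 -1.000e-03 -1.006e+00] [ 0.484  0.483 -0.189  0.002 -0.902  0.08 ] 0.0497 [-2.4 -9.2  3.4]
[-3.10941322  0.69643866  0.19308372]
```

View pics/g5.png

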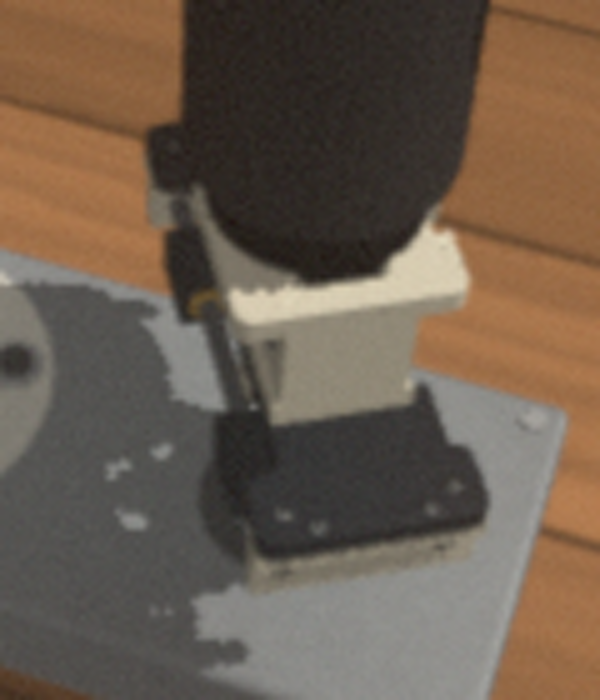

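Request:
arm_command:
  targets:
    - [[0,0,-0.12],[0,-1,0],0.7]
    - [[0,0,-0.12],[0,0,0],0.7]
    - [[0,0,-0.12],[0,0,0],0.7]
    - [[0,0,-0.12],[0,0,0],0.7]
    - [[0,0,-0.12],[0,0,0],0.7]
    - [[0,0,-0.1],[0,0,0],0.7]

```text
t: 23.6
eef_pos: [0.6567, 0.1283, 0.2435]
ee_rot: [3.139, -0.003, -1.706]
force: [-5.6, -3.3, 6.4]
width: 0.0498
```

```bash
python3 - <<'E'
from h import *
st();print(get_state()['moment'])
E
```

```text
23.6 [0.6567 0.1283 0.2435] [ 3.139e+00 -3.000e-03 -1.706e+00] [ 0.484  0.482 -0.19   0.001 -0.903 -0.619] 0.0498 [-5.6 -3.3  6.4]
[-1.6134963   2.12703533  0.2266437 ]
```

Request:
arm_command:
  targets:
    - [[0,0,-0.1],[-1,0,0],0.7]
    - [[0,0,-0.1],[0,0,0],0.7]
    - [[0,0,-0.1],[0,0,0],0.7]
    - [[0,0,0],[0,0,0],0.7]
  squeeze: 60

```text
t: 24.0
eef_pos: [0.6561, 0.1283, 0.2435]
ee_rot: [3.14, -0.003, -2.005]
force: [-3.4, -4.9, 3.6]
width: 0.0491
```

```bash
python3 - <<'E'
from h import *
st();print(get_state()['moment'])
E
```

```text
24.0 [0.6561 0.1283 0.2435] [ 3.140e+00 -3.000e-03 -2.005e+00] [ 0.484  0.481 -0.192  0.001 -0.901 -0.919] 0.0491 [-3.4 -4.9  3.6]
[-1.66986155  1.14250983 -0.08885191]
```

Request:
arm_command:
  targets:
    - [[0,0,-0.08],[0,0,0],0.7]
    - [[0,0,-0.08],[0,0,0],0.7]
    - [[0,0,-0.06],[0,0,0],0.7]

```text
t: 24.3
eef_pos: [0.6559, 0.1285, 0.2435]
ee_rot: [3.141, -0.003, -2.224]
force: [-3.8, -3.1, 3.6]
width: 0.0496
```

```bash
python3 - <<'E'
from h import *
st();print(get_state()['moment'])
E
```

```text
24.3 [0.6559 0.1285 0.2435] [ 3.141e+00 -3.000e-03 -2.224e+00] [ 4.850e-01  4.810e-01 -1.920e-01  1.000e-03 -9.010e-01 -1.138e+00] 0.0496 [-3.8 -3.1  3.6]
[-1.22008029  1.59998638  0.33667851]
```

Request:
arm_command:
  targets:
    - [[0,0,-0.05],[0,0,0],0.7]
    - [[0,0,-0.05],[0,0,0],0.7]

```text
t: 24.5
eef_pos: [0.6559, 0.1285, 0.2435]
ee_rot: [3.141, -0.003, -2.323]
force: [-5.6, -3.6, 3.9]
width: 0.0494
```

```bash
python3 - <<'E'
from h import *
st();print(get_state()['moment'])
E
```

```text
24.5 [0.6559 0.1285 0.2435] [ 3.141e+00 -3.000e-03 -2.323e+00] [ 0.485  0.481 -0.192  0.    -0.901 -1.237] 0.0494 [-5.6 -3.6  3.9]
[-1.09136298  1.75955278  0.36306613]
```

Request:
arm_command:
  targets:
    - [[0,0,-0.05],[0,0,0],0.7]
    - [[0,0,-0.05],[0,0,0],0.7]

```text
t: 24.7
eef_pos: [0.6564, 0.1292, 0.2436]
ee_rot: [-3.141, -0.002, -2.419]
force: [0.1, -0.1, -0.3]
width: 0.0494
```

```bash
python3 - <<'E'
from h import *
st();print(get_state()['moment'])
E
```

```text
24.7 [0.6564 0.1292 0.2436] [-3.141e+00 -2.000e-03 -2.419e+00] [ 4.850e-01  4.810e-01 -1.910e-01  1.000e-03 -9.000e-01 -1.334e+00] 0.0494 [ 0.1 -0.1 -0.3]
[0.61383832 0.2775874  2.28533695]
```

Request:
arm_command:
  targets:
    - [[0,0,0],[0,0,0],0.3]
    - [[0,0,0],[0,0,0],0]
    - [[0,0,0],[0,0,0],0]
    - [[0,0,0],[0,0,0],0]
    - [[0,0,0],[0,0,0],0]
    - [[0,0,0],[0,0,20],0]
    - [[0,0,0],[0,0,40],0]
    - [[0,0,0],[0,0,45],0]

```text
t: 25.5
eef_pos: [0.6564, 0.1293, 0.3481]
ee_rot: [3.141, -0.003, -2.421]
force: [1.9, 0.8, 0.1]
width: 0.0872
```

Request:
arm_command:
  targets:
    - [[0,0,0],[0,0,40],0]
    - [[0,0,0],[-30,-30,0],0.3]
    - [[0,0,0.13],[-30,-35,0],0.5]
    - [[0,0,0.13],[-30,-35,0],0.5]
    - [[0,0,0.13],[-30,-35,0],0.5]
    - [[0,0,0.13],[-30,-35,0],0.5]
    - [[0,0,0.13],[0,0,0],0.5]
    - [[0,0,0.13],[0,0,0],0.5]

```text
t: 26.3
eef_pos: [0.5057, -0.0417, 0.3892]
ee_rot: [-3.14, 0.001, -1.637]
force: [0.4, -0.4, -0.4]
width: 0.0446
```

```bash
python3 - <<'E'
from h import *
st();snap("10");offs("10"); crop("scene","10",(170,170,390,320),3.6,"h1");crop("scene","10",(290,210,350,290),7,"h4"); crop("top","10",(200,120,330,220),6,"h2");
cv2.imwrite("pics/h3.png",np.load("pics/top10rgb.npy")[:,:,::-1])
E
```

```text
26.3 [ 0.5057 -0.0417  0.3892] [-3.140e+00  1.000e-03 -1.637e+00] [ 0.305  0.092 -0.375 -0.    -1.102 -0.371] 0.0446 [ 0.4 -0.4 -0.4]
```

View pics/h1.png

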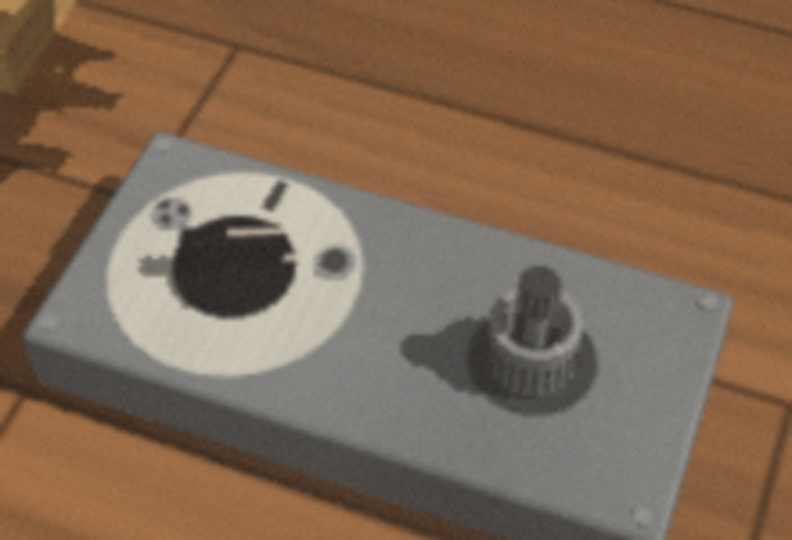

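View pics/h2.png

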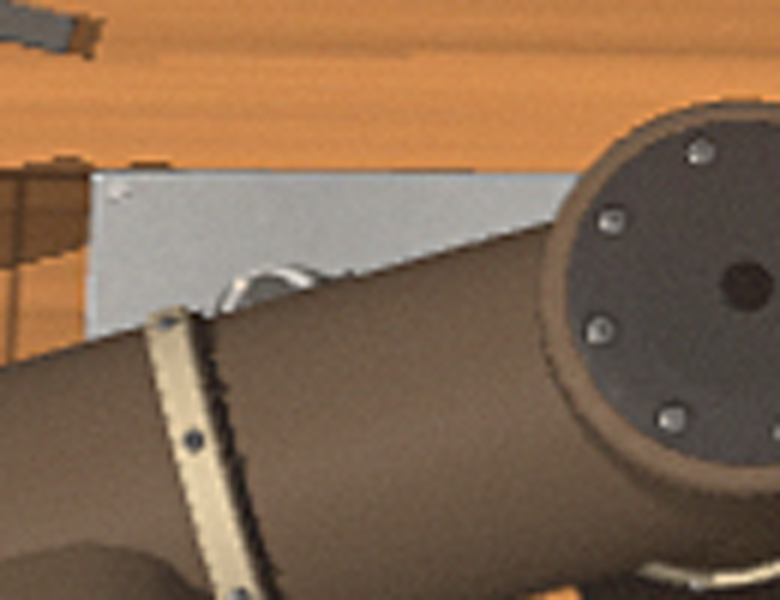

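View pics/h3.png

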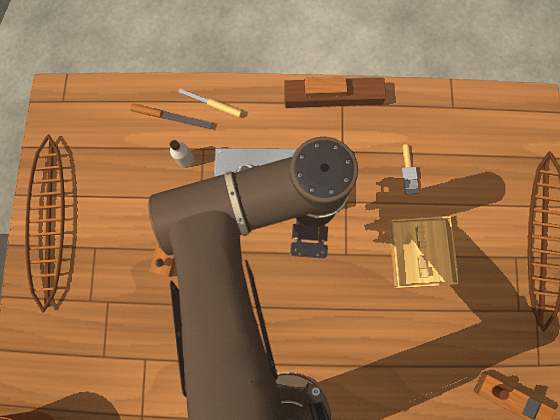

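View pics/h4.png

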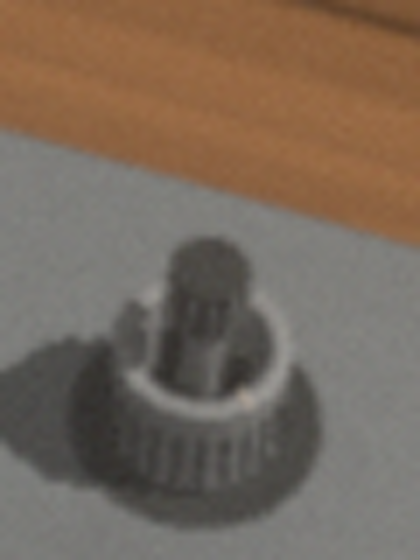

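```bash
python3 - <<'E'
from h import *
c=np.array([.659,.129])
for uv in([170+557/3.6-.4,150+363/3.6-.4],[290+245/7-.4,210+397/7-.4]):
    d=onplane("scene",[uv],.088)[0,:2]-c; print(d*1000,np.arctan2(d[1],d[0]))
C=cloud("scene","10");X,Y,Z=C[...,0],C[...,1],C[...,2]
m=(abs(X-.66)<.03)&(abs(Y-.13)<.03)
for lo in np.arange(.09,.13,.005):
    k=m&(Z>lo)&(Z<lo+.005)
    if k.sum(): print(lo.round(3),k.sum(),np.median(C[k],0).round(4),Y[k].min().round(4),Y[k].max().round(4),X[k].max().round(4))
v,u=np.where(m&(Z>.09)); print(u.min(),u.max(),v.min(),v.max())
# projected expected head top circle & burr axis
c=np.array([.659,.129]); print(proj("scene",[[*c,.122],[*c,.102],[*c,.088]]))
for n in["scene"]:
    m=(Z>.072)&(Z<.095)&(abs(X-.66)<.06)&(abs(Y+.05)<.06); print(cv2.minAreaRect(np.ascontiguousarray(C[m][:,:2]*1000).astype(np.float32)))
E
```

```text
[-23.00446911   4.34674779] 2.9548420782291123
[12.2638218  16.24903014] 0.9242673847883077
0.09 7 [0.6624 0.1313 0.0919] 0.1277 0.134 0.6647
0.1 13 [0.6665 0.1356 0.1026] 0.1242 0.1392 0.6684
0.105 21 [0.6663 0.13   0.1065] 0.1184 0.1393 0.6697
0.11 24 [0.6668 0.1305 0.1131] 0.1171 0.1389 0.6699
0.115 60 [0.6606 0.1272 0.1192] 0.1173 0.1401 0.6693
0.12 47 [0.6596 0.1302 0.121 ] 0.1202 0.1391 0.6692
313 325 244 260
[[319.48419633 248.01151954]
 [318.86536518 254.4341565 ]
 [318.44535076 258.79101279]]
((661.2655639648438, -51.88356018066406), (16.386981964111328, 57.281837463378906), 25.686283111572266)
```

Request:
arm_command:
  targets:
    - [[0,0,0],[30,34,0],0]
    - [[0,0,0],[30,34,0],0]
    - [[0,0,0],[30,34,0],0]
    - [[0,0,0],[30,34,0],0]
    - [[0,0,0],[30,34,0],0]
    - [[0,0,0],[0,0,-35],0]
    - [[0,0,0],[0,0,0],0]
    - [[0,0,0],[0,0,0],0]

```text
t: 27.2
eef_pos: [0.6566, 0.1294, 0.3527]
ee_rot: [3.139, -0.002, -1.643]
force: [0.1, 0.3, 0.4]
width: 0.0872
```

Request:
arm_command:
  targets:
    - [[0,0,0],[0,-0.5,-40],0]
    - [[0,0,0],[0,0,-35],0]
    - [[0,0,0],[0,0,-20],0]
    - [[0,0,0],[0,0,-10],0]
    - [[0,0,0],[0,0,0],0]
    - [[0,0,0],[0,0,0],0]

```text
t: 27.8
eef_pos: [0.6574, 0.1289, 0.2505]
ee_rot: [-3.139, 0.001, -1.641]
force: [-0.3, 0.3, 1.3]
width: 0.0871
```

Request:
arm_command:
  targets:
    - [[0,0,0],[-0.5,0,-6],0.4]
    - [[0,0,0],[0,0,0],0.6]
    - [[0,0,0],[0,0,0],0.7]
    - [[0,0,0],[0,0,0],0.7]
    - [[0,0,0],[0,0,0],0.7]
    - [[0,0,0],[0,0,0],0.7]
  squeeze: 60

```text
t: 28.4
eef_pos: [0.6562, 0.129, 0.2426]
ee_rot: [3.142, 0.0, -1.641]
force: [-0.7, 0.7, 0.5]
width: 0.0496
```

Request:
arm_command:
  targets:
    - [[0,0,-0.04],[0,0,0],0.7]
    - [[0,0,0],[0,0,0],0.7]

```text
t: 28.6
eef_pos: [0.6562, 0.129, 0.2426]
ee_rot: [3.141, -0.0, -1.681]
force: [-1.2, 0.4, 1.2]
width: 0.0498
```

```bash
python3 - <<'E'
from h import *
st();print(get_state()['moment'])
E
```

```text
28.6 [0.6562 0.129  0.2426] [ 3.141 -0.    -1.681] [ 0.485  0.482 -0.193  0.    -0.896 -0.595] 0.0498 [-1.2  0.4  1.2]
[0.13600052 0.66805137 0.03316462]
```

Request:
arm_command:
  targets:
    - [[0,0,-0.04],[0,0,0],0.7]

```text
t: 28.7
eef_pos: [0.6562, 0.129, 0.2426]
ee_rot: [3.142, -0.0, -1.72]
force: [-1.4, 1.2, 2.2]
width: 0.0497
```

```bash
python3 - <<'E'
from h import *
st();print(get_state()['moment'])
E
```

```text
28.7 [0.6562 0.129  0.2426] [ 3.142 -0.    -1.72 ] [ 0.485  0.481 -0.193  0.    -0.896 -0.634] 0.0497 [-1.4  1.2  2.2]
[0.18306058 0.61008809 0.37085087]
```

Request:
arm_command:
  targets:
    - [[0,0,-0.05],[0,0,0],0.7]

```text
t: 28.8
eef_pos: [0.6562, 0.129, 0.2426]
ee_rot: [3.142, -0.0, -1.771]
force: [-0.4, 1.3, 2.2]
width: 0.0493
```

```bash
python3 - <<'E'
from h import *
st();print(get_state()['moment'])
E
```

```text
28.8 [0.6562 0.129  0.2426] [ 3.142 -0.    -1.771] [ 0.485  0.481 -0.193  0.    -0.896 -0.685] 0.0493 [-0.4  1.3  2.2]
[0.2022956  0.70843014 1.05197255]
```

Request:
arm_command:
  targets:
    - [[0,0,-0.05],[0,0,0],0.7]

```text
t: 28.9
eef_pos: [0.6562, 0.1289, 0.2426]
ee_rot: [3.142, -0.001, -1.819]
force: [-1.5, 2.5, 2.8]
width: 0.0496
```

```bash
python3 - <<'E'
from h import *
st();print(get_state()['moment'])
E
```

```text
28.9 [0.6562 0.1289 0.2426] [ 3.142e+00 -1.000e-03 -1.819e+00] [ 0.485  0.481 -0.193  0.001 -0.897 -0.734] 0.0496 [-1.5  2.5  2.8]
[1.06245789 0.73398347 1.83048163]
```

Request:
arm_command:
  targets:
    - [[0,0,-0.05],[0,0,0],0.7]

```text
t: 29.0
eef_pos: [0.6562, 0.129, 0.2427]
ee_rot: [-3.141, -0.001, -1.868]
force: [-2.6, -0.6, 4.0]
width: 0.0495
```

```bash
python3 - <<'E'
from h import *
st();print(get_state()['moment'])
E
```

```text
29.0 [0.6562 0.129  0.2427] [-3.141e+00 -1.000e-03 -1.868e+00] [ 0.485  0.481 -0.193  0.001 -0.897 -0.783] 0.0495 [-2.6 -0.6  4. ]
[0.10705863 0.97451345 2.11125368]
```

Request:
arm_command:
  targets:
    - [[0,0,-0.05],[0,0,0],0.7]
    - [[0,0,-0.05],[0,0,0],0.7]
    - [[0,0,-0.05],[0,0,0],0.7]

```text
t: 29.3
eef_pos: [0.6562, 0.1292, 0.243]
ee_rot: [-3.141, -0.001, -2.017]
force: [-1.6, 1.0, 1.8]
width: 0.0503
```

```bash
python3 - <<'E'
from h import *
st();print(get_state()['moment'])
E
```

```text
29.3 [0.6562 0.1292 0.243 ] [-3.141e+00 -1.000e-03 -2.017e+00] [ 0.486  0.481 -0.193  0.002 -0.897 -0.933] 0.0503 [-1.6  1.   1.8]
[-0.02960876  0.96117152  2.43167389]
```

Request:
arm_command:
  targets:
    - [[0,0,0],[0,0,0],0.3]
    - [[0,0,0],[0,0,0],0]
    - [[0,0,0],[0,0,0],0]
    - [[0,0,0],[0,0,0],0]
    - [[0,0,0],[0,0,0],0]
    - [[0,0,0],[0,0,20],0]
    - [[0,0,0],[0,0,40],0]
    - [[0,0,0],[0,0,45],0]

```text
t: 30.1
eef_pos: [0.6559, 0.1287, 0.347]
ee_rot: [3.139, -0.003, -2.021]
force: [1.5, 0.3, 0.4]
width: 0.0873
```

Request:
arm_command:
  targets:
    - [[0,0,0.1],[-30,-35,30],0.2]
    - [[0,0,0.13],[-30,-40,0],0.4]
    - [[0,0,0.13],[-30,-40,0],0.5]
    - [[0,0,0.13],[-30,-40,0],0.5]
    - [[0,0,0.13],[-20,-40,0],0.5]
    - [[0,0,0],[0,-40,0],0.5]
    - [[0,0,0],[0,-40,0],0.5]
    - [[0,0,0],[0,0,0],0.5]

```text
t: 30.9
eef_pos: [0.5184, -0.1463, 0.3749]
ee_rot: [-3.141, -0.0, -1.404]
force: [0.3, 1.4, -0.4]
width: 0.0443
```

```bash
python3 - <<'E'
from h import *
st();snap("11");offs("11"); crop("scene","11",(290,210,350,290),7,"i4"); crop("top","11",(200,140,290,210),8,"i2"); crop("top","0",(200,140,290,210),8,"i0");crop("scene","0",(290,230,350,310),7,"i1")
cv2.imwrite("pics/i3.png",np.load("pics/scene11rgb.npy")[:,:,::-1])
E
```

```text
30.9 [ 0.5184 -0.1463  0.3749] [-3.141 -0.    -1.404] [ 0.089  0.157 -0.333  0.    -1.08   0.077] 0.0443 [ 0.3  1.4 -0.4]
```

View pics/i4.png

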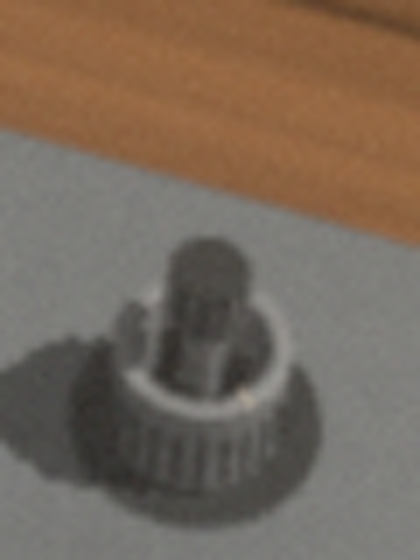

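View pics/i2.png

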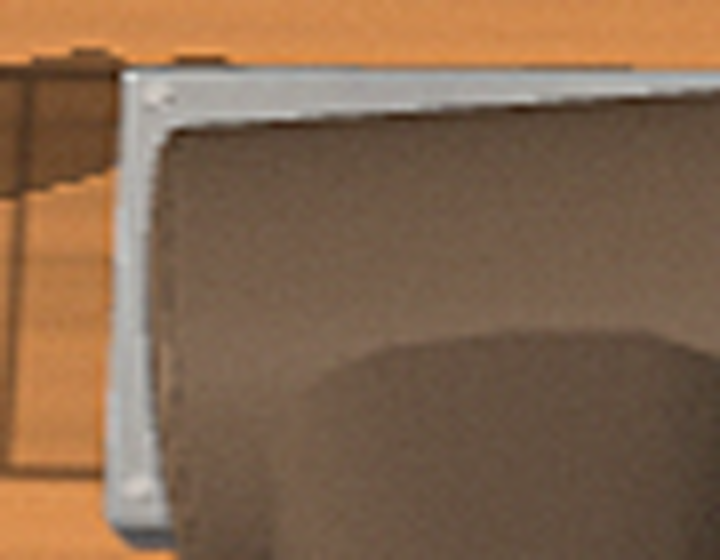

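View pics/i0.png

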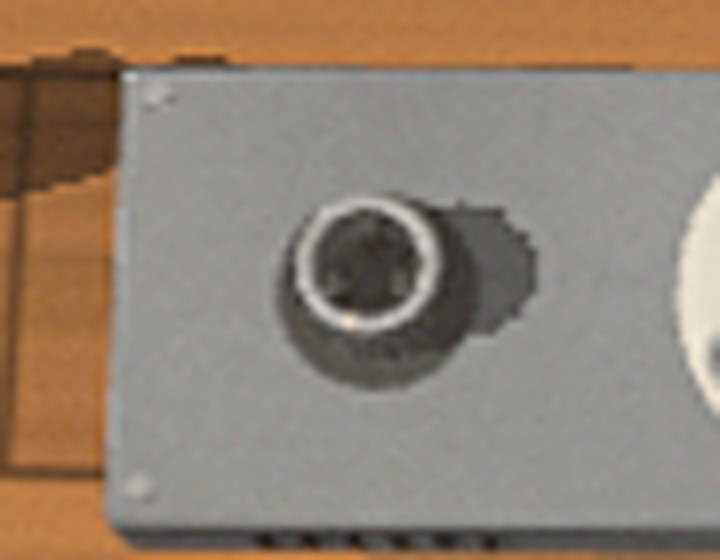

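View pics/i1.png

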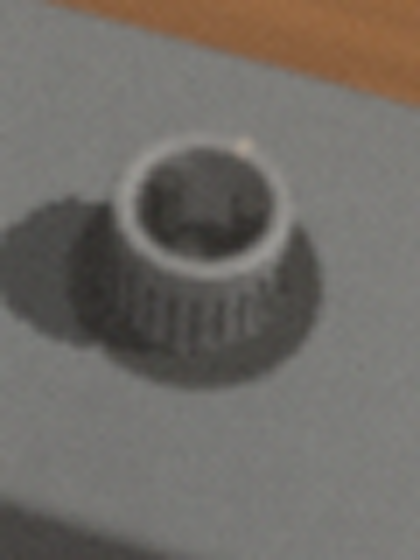

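View pics/i3.png

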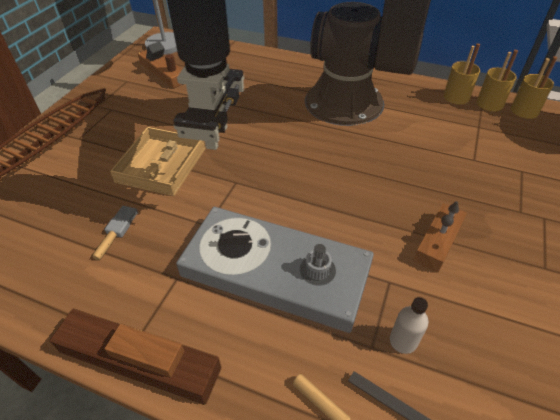

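```bash
python3 - <<'E'
from h import *
f=lambda x,y,o:onplane("scene",[[290+x/7-.43,o+y/7-.43]],.088)[0,:2]*1000
# ring edges in i1: left 113, right 297, top 128, bottom 281
for cx,cy in((205,204),(205,207),(207,204)):
    c=f(cx,cy,230); a=f(246,147,230)-c; b=f(246,398,210)-c
    A=np.arctan2(a[1],a[0]);B=np.arctan2(b[1],b[0]); print(c,np.hypot(*a),np.hypot(*b),A,B,A-B)
print([f(x,y,230) for x,y in((113,204),(297,204),(205,128),(205,281))])
t=onplane("top",[[200+367/8-.4,140+265/8-.4],[200+350/8-.4,140+320/8-.4]],.088)[:,:2]; d=t[1]-t[0]; print(d*1000,np.arctan2(d[1],d[0]))
E
```

```text
[658.54146344 129.67149114] 22.948502079318303 20.432427809731838 2.9450540181100613 0.8881578315130801 2.056896186596981
[659.49320637 129.9867696 ] 23.825500060042085 19.594830444835747 2.9658341405215642 0.9156980000467612 2.050136140474803
[658.34310873 130.17914013] 22.659486668085243 20.169242088902667 2.9653180903458916 0.864646992026592 2.1006710983192995
[array([667.67068724, 106.31283859]), array([649.42154256, 153.0176098 ]), array([633.90570158, 121.51161993]), array([682.49206913, 137.60645371])]
[-19.62811117   4.96006133] 2.89407263034192
```

Request:
arm_command:
  targets:
    - [[0,0,0.13],[35,24,0],0.55]
    - [[0,0,0.13],[35,24,0],0.55]
    - [[0,0,0],[35,24,0],0.55]
    - [[0,0,0],[34,22,0],0.55]
    - [[0,0,0],[0,0,-35],0.55]
    - [[0,0,0],[0,0,-25],0.55]
    - [[0,0,0],[0,0,0],0.55]
    - [[0,0,0],[0,0,0],0.55]

```text
t: 31.8
eef_pos: [0.6583, -0.0479, 0.315]
ee_rot: [3.141, -0.0, -1.139]
force: [-0.6, 0.1, 0.4]
width: 0.0397
```

Request:
arm_command:
  targets:
    - [[0,0,0],[0.5,-3,-30],0.55]
    - [[0,0,0],[0,0,-25],0.55]
    - [[0,0,0],[0,0,-12],0.55]
    - [[0,0,0],[0,0,0],0.55]
    - [[0,0,0],[0,0,0],0.55]

```text
t: 32.3
eef_pos: [0.6592, -0.0518, 0.2494]
ee_rot: [-3.14, -0.001, -1.14]
force: [-0.2, -0.4, -0.0]
width: 0.0394
```

Request:
arm_command:
  targets:
    - [[0,0,0],[0,0.5,-12],0.55]
    - [[0,0,0],[0,0,0],0.7]
    - [[0,0,0],[0,0,0],0.9]
    - [[0,0,0],[0,0,0],1]
    - [[0,0,0],[0,0,0],1]
    - [[0,0,0],[0,0,0],1]
    - [[0,0,0],[0,0,0],1]
  squeeze: 30

```text
t: 33.0
eef_pos: [0.6587, -0.0513, 0.2359]
ee_rot: [-3.141, -0.0, -1.141]
force: [0.9, 1.0, 0.6]
width: 0.0137
```

Request:
arm_command:
  targets:
    - [[0,0,0.12],[0,0,0],1]
    - [[0,0,0.14],[0,0,0],1]
    - [[0,0,0.14],[0,0,0],1]
    - [[0,0,0.14],[0,0,0],1]
    - [[0,0,0.14],[0,0,0],1]
    - [[0,0,0.14],[0,0,0],1]
    - [[0,0,0.14],[0,0,0],1]
    - [[0,0,0.1],[0,0,0],1]

```text
t: 33.8
eef_pos: [0.6588, -0.0511, 0.2359]
ee_rot: [-3.141, -0.001, -0.075]
force: [1.4, 2.1, -0.2]
width: 0.0139
```

Request:
arm_command:
  targets:
    - [[0,0,0.1],[0,0,0],1]
    - [[0,0,0],[0,0,0],1]
    - [[0,0,0],[0,0,0],1]

```text
t: 34.1
eef_pos: [0.6588, -0.0511, 0.2359]
ee_rot: [-3.141, -0.001, 0.017]
force: [2.3, 2.6, 1.1]
width: 0.0138
```

Now release, rise and move clear.

Request:
arm_command:
  targets:
    - [[0,0,0],[0,0,0],0.6]
    - [[0,0,0],[0,0,0],0.5]
    - [[0,0,0],[0,0,0],0.5]
    - [[0,0,0],[0,0,20],0.5]
    - [[0,0,0],[0,0,40],0.5]
    - [[0,0,0],[0,0,45],0.5]
    - [[0,0,0],[0,0,45],0.5]
    - [[0,0,0],[-30,-35,0],0.5]

```text
t: 34.9
eef_pos: [0.632, -0.0846, 0.3925]
ee_rot: [3.141, -0.012, 0.023]
force: [0.4, 0.1, -0.0]
width: 0.0439
```

Request:
arm_command:
  targets:
    - [[0,0,-0.14],[-35,-35,0],0.5]
    - [[0,0,-0.14],[-35,-35,0],0.5]
    - [[0,0,-0.14],[-35,-35,0],0.5]
    - [[0,0,-0.14],[-35,-35,0],0.5]
    - [[0,0,0],[0,0,0],0.5]
    - [[0,0,0],[0,0,0],0.5]
    - [[0,0,0],[0,0,0],0.5]

```text
t: 35.6
eef_pos: [0.4888, -0.2263, 0.3858]
ee_rot: [-3.141, -0.0, -0.54]
force: [0.0, -0.4, -0.1]
width: 0.0437
```

```bash
python3 - <<'E'
from h import *
st();snap("12");offs("12"); crop("scene","12",(100,110,390,330),2.7,"j1")
cv2.imwrite("pics/j2.png",np.load("pics/top12rgb.npy")[:,:,::-1])
for n in["scene","top"]:
    C=cloud(n,"12");X,Y,Z=C[...,0],C[...,1],C[...,2]
    m=(Z>.072)&(Z<.095)&(abs(X-.66)<.06)&(abs(Y+.05)<.06); print(cv2.minAreaRect(np.ascontiguousarray(C[m][:,:2]*1000).astype(np.float32)))
    m=(abs(X-.66)<.03)&(abs(Y-.13)<.03)&(Z>.117);print("burr top",C[m].mean(0),np.percentile(Z[m],90))
    m=(Z>.012)&(Z<.034)&(X>.38)&(X<.53)&(Y>-.435)&(Y<-.305)
    k,l,s,c=cv2.connectedComponentsWithStats(m.astype(np.uint8))
    for i in range(1,k):
        if s[i,4]>25: print(n,"in tray",cv2.minAreaRect(np.ascontiguousarray(C[l==i][:,:2]*1000).astype(np.float32)),C[l==i][:,2].max())
E
```

```text
35.6 [ 0.4888 -0.2263  0.3858] [-3.141 -0.    -0.54 ] [-0.069  0.148 -0.317  0.    -1.105  1.1  ] 0.0437 [ 0.  -0.4 -0.1]
((659.97314453125, -51.52116394042969), (58.90322494506836, 14.47787094116211), 1.4114357233047485)
burr top [0.65866006 0.12851212 0.11990505] 0.12133020141802053
scene in tray ((416.8862609863281, -370.2756652832031), (63.03444290161133, 20.079050064086914), 3.9530446529388428) 0.02969908239996699
scene in tray ((500.0162353515625, -366.9493103027344), (61.82893371582031, 22.85110092163086), 5.781092643737793) 0.030044865746746474
((0.0, 0.0), (0.0, 0.0), 0.0)
burr top [0.65467823 0.13184332 0.12270905] 0.12478595361653064
top in tray ((495.8890686035156, -362.51153564453125), (12.637907981872559, 31.351043701171875), 53.48435974121094) 0.03281442426965975
top in tray ((409.633056640625, -370.03631591796875), (48.20805740356445, 20.7522029876709), 4.366951942443848) 0.03390656290806904
```

View pics/j1.png

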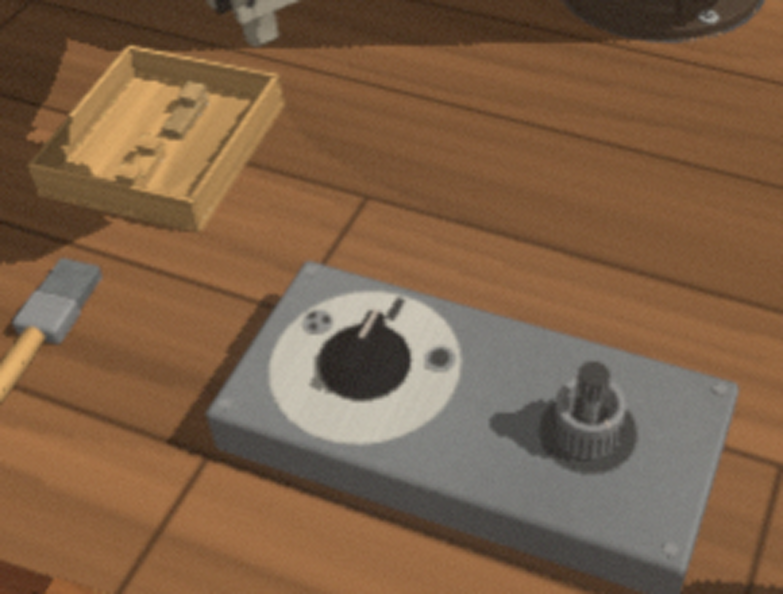

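View pics/j2.png

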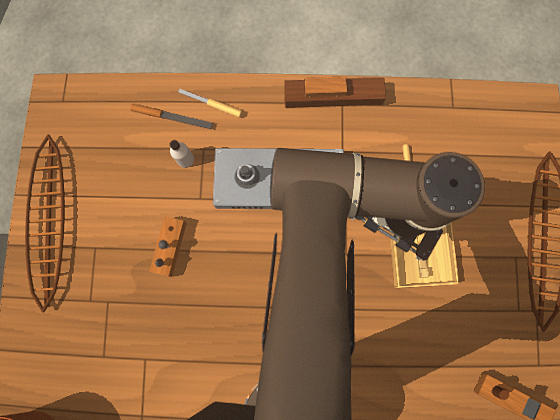

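```bash
python3 -c "
from station import *
print(job_done())"
```

```text
the job is handed in; nothing more can be done
None
```

The job is done and handed in at about 36 s.

- **Selector:** I turned it counter-clockwise to the single-stud lock mark on the left. After the clamping and clearing I turned it on, still counter-clockwise, to the run bar. The last picture shows the bar within about 1° of the run direction.
- **Burr:** I moved the straight cylindrical burr from the block to the chuck. In the last pictures its top is at about z = 0.121 m (scene view) and 0.125 m (top view), against 0.122 m expected when fully down. It looks upright and centred on the chuck.
- **Chuck sleeve:** I turned it clockwise by about 2.2 rad at the gripper. I then gripped it again and turned until the torque reached about 2.4 N m, during which the sleeve mark did not move, so I take it to be at its stop.
- **Offcuts:** Only two were there, a stepped and a notched piece. Both lie flat in the tray, and no others showed in either view.
- **Left alone:** I saw no movement of the other two burrs, the glue bottle or the brush.

**What disagreed:**
- The mark on the sleeve gave only about 2.05–2.1 rad of turn, with an error of about 0.1 rad. The gripper angle gave 2.2 rad, so there was some slip at the end. The sleeve's starting angle comes on top of either figure.
- The two cameras differed by 2–4 mm. I used values between them, and the contact forces while gripping the sleeve agreed to within about 2 mm.

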